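# Build up the drying rack and clamp it

### The arm

A 6-joint arm with a two-finger parallel gripper is mounted at the origin on the work surface; the furniture and walls round the work are solid. World frame = base frame: x ahead of the robot, y to its left, z up, the work surface at z = 0. Lengths are in m, angles in rad, forces in N, time in s.
With the tool pointing down it reaches from about 0.425 to 0.95 m from the base axis. Payload 3.5 kg.
Tool frame: the origin (TCP) lies midway between the tips of the shut fingers; the grasp point (between the pads) lies 19 mm behind it; y points along the fingers, x is the direction in which the jaws open and shut, and the axes are right-handed (so a half turn about y gives the same grasp; the last joint's range is limited). The gripper opens to 85 mm and grips with 20 to 120 N. Pads are 22 mm wide; open, the fingers measure 114 mm over their backs; the gripper's body (76 mm by 85 mm) begins 54 mm behind the grasp point. The pads swing forward as they close: fully open they stand 13 mm farther back than shut.
Start: joints at [-1.358, 0.286, 1.577, -0, 1.279, -0.15], TCP at [0.24, -0.631, 0.231] pointing down, gripper open.
Joint ranges: [-2.77, 2.77], [-0.9, 2.22], [0.21, 2.48], [-1.53, 4.67], [0.24, 2.81], [-2.84, 2.84]. Speed limits (rad/s): [2.79, 2.79, 3.14, 3.14, 3.14, 3.14].

### API

Orientations are given as a unit quaternion [x, y, z, w].
In Python, from plant import ctrl, viewer gives the robot as it stands.
- The arm moves only by the tool step_arm, never from a script. Its argument "rows" is a list of rows, each a list of 3 entries, a list of its own where there are three numbers: the turn, a rotation vector about the tool's x, y, z in degrees, then the shift along the tool's x, y, z in mm, then the closure, from 0 (fully open) to 1 (shut). A call has 1 to 10 rows; each row is the pose to reach, as a shift and turn from the pose commanded when the call began, along the tool's axes at that moment; what a row does not reach only later rows make up. A row lasts 1/12 s, in which the tool goes at most 41.7 mm and 7.16 degrees, less where a joint would pass 70% of its speed; a pose out of reach is approached as far as the arm can. A call with a gripper value outside its range is refused whole. The fingers move at their own pace and stop on an object; "newtons" is the grip in N (left out, the last holds). Time passes only in rows, so rows that repeat a pose let the fingers close. It gives the time, the measured TCP pose, the force and the opening at its end, in the units of the state.
- ctrl.get_state(): the state, without advancing time (a new reading comes with each control period).
- viewer.read_camera(name): name is "scene" or "top" or "wrist"; returns (picture, depth): 480x640x3 uint8, red, green, blue; 480x640 float32, m along the optical axis (not along the pixel's ray), 0 where there is no reading.
- viewer.calibration(name): a dict with "K" (3x3 intrinsics, pixels), "D" ([k1, k2, p1, p2, k3] as OpenCV has them; the pictures are not rectified), "R" (3x3) and "t" (3): a world point X has camera coordinates R X + t. Camera axes: x right, y down, z forward; pixel columns grow to the right and rows downward; lengths in m; the calibration is good to about 2 mm. A picture is of the moment at which its call begins: read the wrist's pose just before it. calibration takes no time and is no camera call; for the wrist camera it gives the pose at the moment of the call.
- ctrl.sign_off(): hands the job in, once; it reports no verdict.
The state is a dict: "time": time; "qpos": joint angles; "dq": joint speeds; "joint_efforts": joint torques, N m; "eef_pos": TCP position; "tcp_rot": TCP orientation; "contact_force": force on the tool from outside, world axes, zero at the start; "wrist_torque": the same for the moment, N m; "opening": opening from 0.0 (shut) to 1.0 (fully open).
Only numpy, scipy, OpenCV 4.12 (cv2) and the standard library are available. Lean on these libraries where they do the work, as an engineer would, in place of code of your own. Each camera call takes 0.05 s, during which the arm holds its last target.

### The job

Set up the drying rack for the two painted timber blocks: swing the base's clamp lever fully open, take out the block left lying in the base, then plug every open frame that is there (one or two) onto the base, one on another, with the tray on top, each with all four feet fully home in the corner sockets below, and swing the clamp lever fully shut over the bottom frame. At the end both blocks lie flat on the tray's board; do not tip a frame or the tray over, and leave the ink pot alone.

Things in the scene. Friction and masses are not known exactly. Their poses are not given: they have to be found in the camera images.
- base_mouth (a point): Rack base, fixed to the table: plywood plate 130 x 146 x 4 mm (long along its y) with four aluminium corner posts 26 mm square, 30 mm high, at x = +-52, y = +-60 mm, each with an 18 mm square socket 22 mm deep in its top. This point: middle of the base at the socket mouths' height, 30 mm over the table. The clamp lever is on its -x side (the robot's left).
- clamp (a joint): Clamp lever on the base, rad; a steel bar 22 mm wide, 12 mm thick, turning level about an upright pin. 0 = shut: nose over the base's -x edge, handle towards base -x. 1.25 = fully open (stop): handle swung towards base -y (to the robot), nose clear. Stays where left; about 1.4 N moves the handle. Shut, it bars a frame's way in; a seated bottom frame's rail passes 4 mm under it.
- clamp_pivot (a point): Pin of the clamp lever, at base x = -111, y = 0 mm, 56 mm over the table (mid-height of the bar).
- clamp_handle (a point): The lever's upright round black handle: 18 mm diameter, 90 mm from the pin, standing from 62 to 113 mm over the table; this point is on its axis at 90 mm.
- frame_a_mid (a point): Open stacking frame (may be absent), 130 x 146 x 70 mm, 0.28 to 0.52 kg, balanced. This point: its centre, 35 mm above the ends of its feet. Four 26 mm corner posts at x = +-52, y = +-60 mm, a 14 mm round tapered foot 20 mm long under each, an 18 mm square socket 23 mm deep in each top. 12 mm rails flush with the posts' outer faces on the x sides, 24 to 36 mm above the feet's ends. A half turn makes no difference.
- frame_a_bar (a point): Centre of frame_a's wooden carrying bar, 21 mm above frame_a_mid: 16 mm thick (frame x), 20 mm high, 132 mm long (frame y), to be pinched across x. Seated, frames stand 50 mm apart: frame_mid is then 15 mm (bottom) or 65 mm (second) above base_mouth.
- frame_b_mid (a point): Centre of another open stacking frame just like frame_a (may be absent; at least one of the two is there). Either may be the lower one.
- frame_b_bar (a point): Centre of frame_b's carrying bar, as on frame_a.
- tray_mid (a point): Tray that tops the rack, 138 x 210 x 78 mm, 0.28 to 0.52 kg, balanced. This point: its centre, 39 mm above its feet's ends. Feet as the frames have, at x = +-52, y = +-60 mm; no sockets. Board's upper face 1 mm below this point, lip 8 mm high round it, inside 130 x 202 mm. Seated on one frame this point is 69 mm above base_mouth, on two 119 mm.
- tray_grip (a point): Centre of the upright wooden grip in the middle of the tray, 19 mm above tray_mid: 16 mm (x) x 22 mm (y), 40 mm high from the board, to be pinched across x. A block lying along y fits on the board on each side of it, centred at y = -60 and +60 mm.
- block_1_mid (a point): Timber block with paint spots, 42 (x) x 75 (y) x 30 (z) mm, 0.07 kg, lying flat; this point is its centre.
- block_2_mid (a point): A second, equal timber block, left lying on the plate of the base at the start; this point is its centre. Frames would shut it in.
- pot_loose: Bystander: ink pot 62 x 62 x 64 mm; origin at the centre of its underside.
Things that resemble listed ones, but are neither listed nor needed, are in the scene too. What is shaped like the part that bears block_1_mid but pink or white is not meant.

How it is judged:
By the outcome, as a careful person would: the job done as asked, in the order asked, and still so for the second after the job is handed in, with the robot touching nothing.
Of frame_a, frame_b only 1 to 2 are there at a start; the rules pass over those that are not, and their reading is None.
At some moment in a run one of block_1, block_2 may be knocked a few centimetres aside while the robot is not near it.
It also fails if it takes over 210 s, if anything falls off the work surface, if the arm or the gripper's body presses on something with over 40 N, if the wrist force passes 120 N, or if a joint passes its speed limit or range.

## Working session

There is one attempt and no reset: what is moved stays moved. The work goes in short steps, Python scripts to look and compute and a tool call to move; the robot and the scene stay as the last step left them, time stands still between calls to the robot, and variables do not carry over. Pictures are saved under pics/ and viewed, and the job is handed in when it is done.

Besides the shell and the picture viewer there is one more tool, called after "Call:" in YAML: its name, and indented under it one key for each argument. step_arm: Moves the arm, as the interface text tells. Its arguments: {"type":"object","properties":{"rows":{"type":"array"},"newtons":{"type":"number"}},"required":["rows"]}

```bash
ls; mkdir -p pics; python3 - <<'E'
from plant import ctrl, viewer
import cv2, numpy as np
print(ctrl.get_state())
for n in ["scene","top","wrist"]:
    c=viewer.calibration(n); print(n,{k:np.round(v,4).tolist() for k,v in c.items()})
    p,d=viewer.read_camera(n); cv2.imwrite(f"pics/{n}0.png",p[:,:,::-1]); np.save(f"pics/{n}0d.npy",d)
    print((d>0).mean())
E
```

```text
pics
{'time': 0.0, 'qpos': array([-1.35800492e+00,  2.87209787e-01,  1.57819054e+00,  1.54413085e-05,
        1.27858930e+00, -1.50010527e-01]), 'dq': array([ 0.00122438,  0.00028115,  0.00052916, -0.0004129 ,  0.00025653,
       -0.00065628]), 'joint_efforts': array([-1.14526483e-03, -4.05981266e+01, -2.92628396e+01, -2.52495256e-04,
        5.80523410e-03, -6.43349480e-06]), 'eef_pos': array([ 0.23943778, -0.63039986,  0.22991043]), 'tcp_rot': array([-0.58141456,  0.40220728, -0.40097893,  0.58258246]), 'contact_force': array([-0.09461173,  0.51654102, -0.48984867]), 'wrist_torque': array([-0.02089725,  0.02009263,  0.00465785]), 'opening': 1.0010137763396965}
scene {'K': [[566.3984, 0.0, 322.5229], [0.0, 566.3984, 230.907], [0.0, 0.0, 1.0]], 'D': [0.0238, 0.0, 0.0, 0.0, 0.0], 'R': [[-0.8861, -0.4633, 0.0125], [-0.212, 0.3811, -0.8999], [0.4122, -0.8, -0.4359]], 't': [0.3622, 0.2016, 1.1727]}
0.95736328125
top {'K': [[454.3406, 0.0, 312.0802], [0.0, 454.3406, 237.2895], [0.0, 0.0, 1.0]], 'D': [-0.0659, 0.0, 0.0, 0.0, 0.0], 'R': [[0.0008, -0.9998, -0.0178], [-0.997, 0.0006, -0.0774], [0.0774, 0.0178, -0.9968]], 't': [-0.0586, 0.4486, 1.3251]}
0.9960091145833333
wrist {'K': [[426.0862, 0.0, 318.7046], [0.0, 426.0862, 238.0086], [0.0, 0.0, 1.0]], 'D': [-0.033, 0.0, 0.0, 0.0, 0.0], 'R': [[0.3552, -0.9348, -0.0014], [-0.8853, -0.3369, 0.3205], [-0.3001, -0.1126, -0.9473]], 't': [-0.674, -0.0415, 0.3803]}
0.9959407552083334
```

View pics/top0.png

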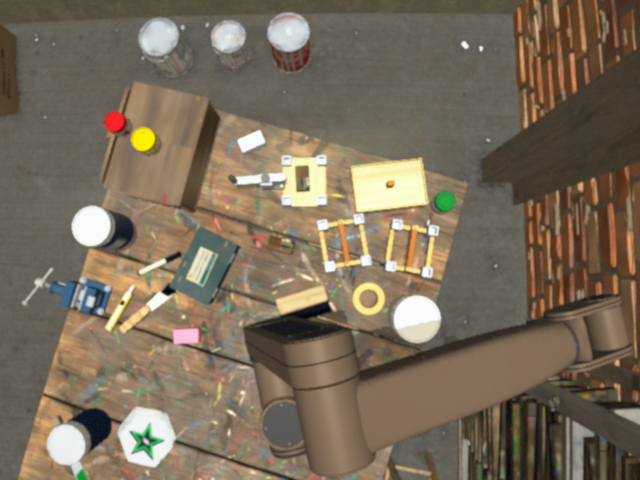

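View pics/scene0.png

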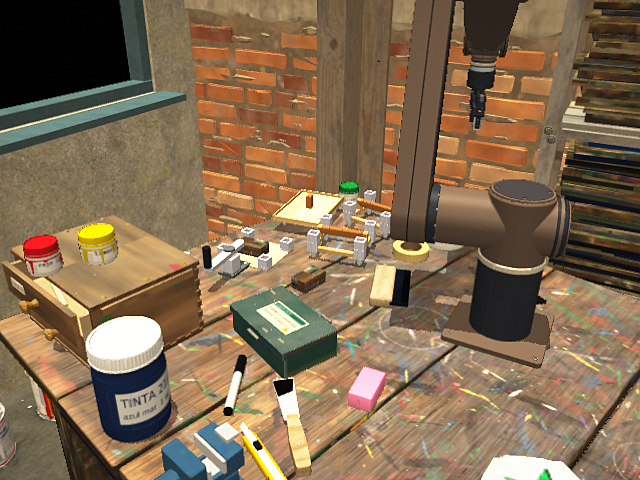

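View pics/wrist0.png

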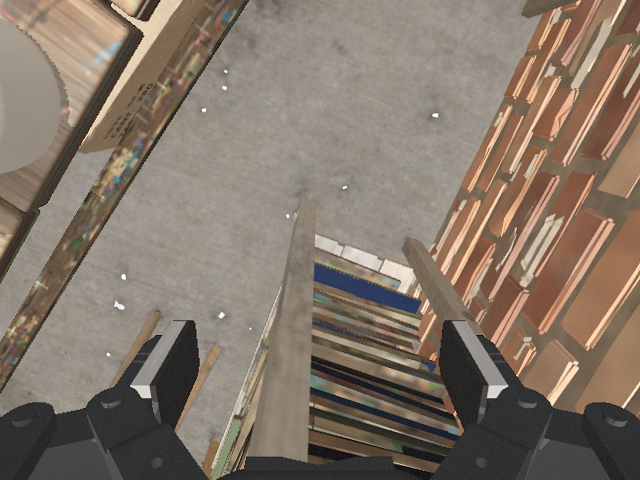

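```bash
cat > h.py <<'E'
from plant import ctrl, viewer
import cv2, numpy as np
from scipy.spatial.transform import Rotation as R
def ray(c,uv):
    uv=np.asarray(uv,float).reshape(-1,1,2)
    n=cv2.undistortPoints(uv,c["K"],c["D"]).reshape(-1,2)
    Rm=np.asarray(c["R"]);t=np.asarray(c["t"])
    d=np.c_[n,np.ones(len(n))]@Rm
    return -Rm.T@t,d
def onplane(c,uv,z):
    o,d=ray(c,uv); s=(z-o[2])/d[:,2]; return o+d*s[:,None]
def bydepth(c,uv,dep):
    o,d=ray(c,uv); return o+d*np.asarray(dep).reshape(-1,1)
def cloud(c,dep):
    v,u=np.mgrid[0:480,0:640]
    P=bydepth(c,np.stack([u,v],-1).reshape(-1,2).astype(float),dep.reshape(-1)).reshape(480,640,3)
    P[dep<=0]=np.nan; return P
def proj(c,X):
    r,_=cv2.Rodrigues(np.asarray(c["R"],float)); p,_=cv2.projectPoints(np.asarray(X,float).reshape(-1,1,3),r,np.asarray(c["t"],float),c["K"],c["D"]); return p.reshape(-1,2)
def tri(obs):
    A=np.zeros((3,3));b=np.zeros(3)
    for c,uv in obs:
        o,d=ray(c,uv);d=d[0]/np.linalg.norm(d[0]);M=np.eye(3)-np.outer(d,d);A+=M;b+=M@o
    return np.linalg.solve(A,b)
def Rdown(yaw): # tool x at yaw in world, tool y down
    x=np.array([np.cos(yaw),np.sin(yaw),0]);y=np.array([0,0,-1.]);return np.c_[x,y,np.cross(x,y)]
def cam(n,name):
    c=viewer.calibration(n);p,d=viewer.read_camera(n);cv2.imwrite(f"pics/{name}.png",p[:,:,::-1]);np.savez(f"pics/{name}.npz",p=p,d=d,**c);return c,p,d
def load(name):
    z=np.load(f"pics/{name}.npz");return z,z["p"],z["d"]
def go(pos,yawdeg,last=None):
    s=ctrl.get_state() if last is None else None
    Rc=R.from_quat(s["tcp_rot"]).as_matrix();p=s["eef_pos"]
    best=None
    for k in (0,180):
        rv=np.degrees(R.from_matrix(Rc.T@Rdown(np.radians(yawdeg+k))).as_rotvec())
        if best is None or np.linalg.norm(rv)<np.linalg.norm(best):best=rv
    sh=Rc.T@(np.asarray(pos)-p)*1000
    print("turn",np.round(best,2),"shift",np.round(sh,1),"q",np.round(s["qpos"],2),"t",round(s["time"],1))
def st():
    s=ctrl.get_state();Rc=R.from_quat(s["tcp_rot"]).as_matrix()
    print("t%.2f"%s["time"],"pos",np.round(s["eef_pos"],4),"yaw %.2f"%np.degrees(np.arctan2(Rc[1,0],Rc[0,0])),"yaxis",np.round(Rc[:,1],3),"F",np.round(s["contact_force"],1),"op %.3f"%s["opening"])
E
python3 - <<'E'
from h import *
st()
c=viewer.calibration("top");p=cv2.imread("pics/top0.png");d=np.load("pics/top0d.npy")
P=cloud(c,d)
for n,(u,v) in dict(table=(300,225),frA=(345,243),frB=(411,247),tray=(375,195),grip=(390,184),blk2=(303,178),white=(250,141),blk1=(276,240),pink=(186,336),handle=(233,179),post=(287,160)).items():
    print(n,np.round(P[v,u],3))
cv2.imwrite("pics/crop0.png",cv2.resize(p[120:300,215:475],None,fx=3,fy=3,interpolation=cv2.INTER_CUBIC))
E
```

```text
t0.15 pos [ 0.2395 -0.6305  0.2302] yaw -69.21 yaxis [-0.     0.002 -1.   ] F [ 0.2 -0.1 -1.2] op 0.995
table [ 0.487 -0.022 -0.001]
frA [ 0.429 -0.153  0.061]
frB [ 0.417 -0.341  0.063]
tray [ 0.571 -0.243  0.036]
grip [ 0.596 -0.281  0.078]
blk2 [ 0.622 -0.032  0.036]
white [0.736 0.127 0.033]
blk1 [0.44  0.047 0.032]
pink [0.16  0.308 0.033]
handle [0.604 0.16  0.113]
post [0.684 0.018 0.007]
```

View pics/crop0.png

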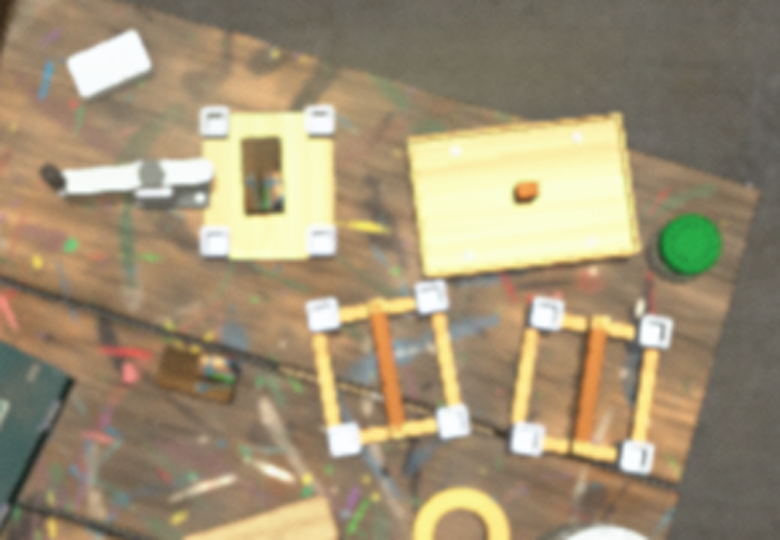

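```bash
python3 - <<'E'
from h import *
s=ctrl.get_state();c=viewer.calibration("wrist")
Rc=R.from_quat(s["tcp_rot"]).as_matrix();o=-c["R"].T@c["t"]
print("cam in tool",np.round(Rc.T@(o-s["eef_pos"]),4)); print("axes in tool (cols x,y,z cam)\n",np.round(Rc.T@c["R"].T,3))
go([0.50,-0.06,0.36],-90)
E
```

```text
cam in tool [-0.0002 -0.1426  0.0828]
axes in tool (cols x,y,z cam)
 [[ 1.     0.     0.001]
 [-0.001 -0.321  0.947]
 [ 0.    -0.947 -0.321]]
turn [ 0.   20.79 -0.11] shift [-441.1 -128.8  446.1] q [-1.36  0.29  1.58 -0.    1.28 -0.15] t 0.1
```

Call:
step_arm:
  rows:
    - [[0,5,0],[-40,-40,40],0]
    - [[0,10,0],[-80,-80,80],0]
    - [[0,15,0],[-120,-120,120],0]
    - [[0,18,0],[-155,-129,155],0]
    - [[0,20.8,0],[-190,-129,185],0]
    - [[0,20.8,0],[-220,-129,220],0]
    - [[0,20.8,0],[-250,-129,250],0]
    - [[0,20.8,0],[-280,-129,280],0]
    - [[0,20.8,0],[-310,-129,310],0]
    - [[0,20.8,0],[-340,-129,340],0]

```text
time: 0.98
eef_pos: [0.3981, -0.2768, 0.3564]
tcp_rot: [0.5, -0.5, 0.5, -0.5]
contact_force: [0.6, 0.3, -1.0]
opening: 1.007
```

```bash
python3 - <<'E'
from h import *
st(); go([0.60,-0.08,0.36],-90)
E
```

```text
t0.98 pos [ 0.3981 -0.2768  0.3564] yaw -90.04 yaxis [ 0.001 -0.    -1.   ] F [ 0.6  0.3 -1. ] op 1.007
turn [-0.03 -0.04  0.03] shift [-196.9   -3.5  201.7] q [-0.82 -0.22  1.87  0.    1.49  0.75] t 1.0
```

Call:
step_arm:
  rows:
    - [[0,0,0],[-28,0,28],0]
    - [[0,0,0],[-56,0,56],0]
    - [[0,0,0],[-84,0,84],0]
    - [[0,0,0],[-112,0,114],0]
    - [[0,0,0],[-140,-3,142],0]
    - [[0,0,0],[-168,-3,170],0]
    - [[0,0,0],[-197,-3,202],0]
    - [[0,0,0],[-197,-3,202],0]
    - [[0,0,0],[-197,-3,202],0]

```text
time: 1.73
eef_pos: [0.6006, -0.0799, 0.3578]
tcp_rot: [0.501, -0.5, 0.498, -0.5]
contact_force: [0.0, 0.7, -0.2]
opening: 1.0
```

```bash
python3 - <<'E'
from h import *
st(); cam("wrist","w1"); cam("top","t1"); st()
p=cv2.imread("pics/t1.png");cv2.imwrite("pics/t1c.png",cv2.resize(p[120:300,215:475],None,fx=3,fy=3,interpolation=cv2.INTER_CUBIC))
E
```

```text
t1.73 pos [ 0.6006 -0.0799  0.3578] yaw -89.80 yaxis [-0.002  0.001 -1.   ] F [ 0.   0.7 -0.2] op 1.000
t1.83 pos [ 0.5995 -0.0819  0.3586] yaw -90.00 yaxis [-0.001 -0.    -1.   ] F [0.4 0.4 0. ] op 1.000
```

View pics/w1.png

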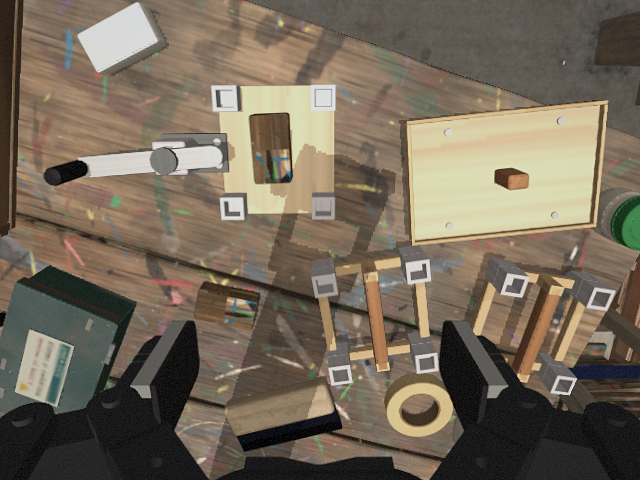

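```bash
python3 - <<'E'
from h import *
c,p,d=load("w1");P=cloud(c,d)
def show(n,u,v,r=2):
    q=P[v-r:v+r+1,u-r:u+r+1].reshape(-1,3);print(n,np.round(np.nanmedian(q,0),4))
show("table",200,240);show("plate",305,150);show("blk2",270,130);show("b1",210,300);show("handle",65,172);show("bar lever",120,162);show("frA post",421,264);show("frA bar",374,300);show("frB bar",540,300);show("tray board",450,180);show("grip",512,179);show("post",336,97,1);show("post",232,92,1)
# base posts: clean rect fits of saturation-low at height 24..36mm
hsv=cv2.cvtColor(p,cv2.COLOR_RGB2HSV)
def rects(mask,amin,amax,z):
    mask=cv2.morphologyEx(mask.astype(np.uint8)*255,cv2.MORPH_OPEN,np.ones((2,2)))
    cs,_=cv2.findContours(mask,cv2.RETR_EXTERNAL,cv2.CHAIN_APPROX_NONE)
    for k in cs:
        if amin<cv2.contourArea(k)<amax:
            (cx,cy),wh,a=cv2.minAreaRect(k)
            w=onplane(c,k.reshape(-1,2).astype(float),z)
            (X,Y),WH,A=cv2.minAreaRect((w[:,:2]*1000).astype(np.float32))
            print(np.round([cx,cy]),"mm",np.round([X,Y],1),np.round(WH,1),round(A,1))
z=P[...,2]
sat=hsv[...,1]
print("base posts");rects((sat<60)&(z>0.024)&(z<0.037),200,1500,0.030)
print("frame tops");rects((sat<60)&(z>0.062)&(z<0.08),200,1500,0.070)
print("blk2");rects((sat>90)&(z>0.028)&(z<0.045),800,6000,0.034)
print("blk1");rects((sat>60)&(z>0.022)&(z<0.036),800,6000,0.030)
E
```

```text
table [5.10e-01 6.77e-02 1.00e-04]
plate [ 0.6215 -0.064   0.0043]
blk2 [ 0.6463 -0.0277  0.0342]
b1 [0.442  0.0535 0.0296]
handle [0.6134 0.1602 0.1032]
bar lever [0.6163 0.1256 0.0616]
frA post [ 0.499  -0.1971  0.0496]
frA bar [ 0.4617 -0.1431  0.0657]
frB bar [ 0.4566 -0.3393  0.0567]
tray board [ 0.5939 -0.2243  0.0381]
grip [ 0.6032 -0.2746  0.0777]
post [ 0.6798 -0.0988 -0.0008]
post [0.6849 0.0158 0.0084]
base posts
[232. 209.] mm [557.9  18.3] [25.9 27.3] 0.2
[324. 208.] mm [558.8 -85.5] [27.1 24.1] 0.2
[616. 212.] mm [ 553.6 -424.3] [34.5 61.9] 76.1
[323.  98.] mm [678.4 -84.1] [25.2 25.5] 0.2
[226.  98.] mm [678.2  18.7] [27.5 25.2] 90.0
frame tops
[563. 384.] mm [ 348.5 -380.5] [31.9 31.1] 80.6
[341. 374.] mm [ 364.6 -107. ] [31.6 26.1] 9.6
[427. 362.] mm [ 381.7 -209.4] [32.2 27.4] 9.6
[600. 298.] mm [ 465.9 -399.8] [33.  28.2] 81.7
[325. 285.] mm [482.1 -87.3] [28.3 26.2] 9.4
[514. 284.] mm [ 483. -298.] [30.4 28.9] 81.3
[418. 271.] mm [ 499.7 -189.2] [29.6 27.3] 9.5
[164. 161.] mm [618.1  76.7] [27.3 28.9] 25.4
blk2
[215. 309.] mm [432.8  46.5] [46.5 40.8] 76.9
[271. 143.] mm [631.8 -28.2] [61.  40.6] 2.4
blk1
[279. 411.] mm [272.8 -27.3] [ 47.9 144.4] 17.2
[420. 410.] mm [ 274.1 -219.8] [89.4 89.7] 89.8
[226. 309.] mm [429.3  34.4] [73.8 45.1] 77.4
[271. 149.] mm [624.4 -27.7] [76.  42.6] 2.5
[  5. 118.] mm [649.6 266.6] [ 11.2 260.5] 76.0
```

```bash
python3 - <<'E'
from h import *
c,p,d=load("w1")
print(onplane(c,[[53,177],[80,168]],.113)); 
g=cv2.cvtColor(p,cv2.COLOR_RGB2GRAY);m=(g[155:190,35:95]<50).astype(np.uint8)
ys,xs=np.nonzero(m);print(xs.min()+35,xs.max()+35,ys.mean()+155)
print("bar top",onplane(c,[[90,163],[215,156]],.062))
c2,p2,d2=load("t1");print(proj(c2,[[.618,.168,.113],[.618,.168,.062]]))
cv2.imwrite("pics/a1.png",np.hstack([cv2.resize(p[130:200,30:240],None,fx=3,fy=3)])[:,:,::-1])
E
```

```text
[[0.61053454 0.16666476 0.113     ]
 [0.61882529 0.13962672 0.113     ]]
44 86 172.32510885341074
bar top [[0.61544759 0.15702884 0.062     ]
 [0.62248359 0.026319   0.062     ]]
[[230.33967573 174.13045405]
 [233.78848293 177.9142811 ]]
```

View pics/a1.png

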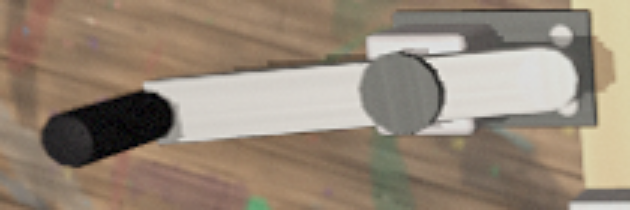

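View pics/t1c.png

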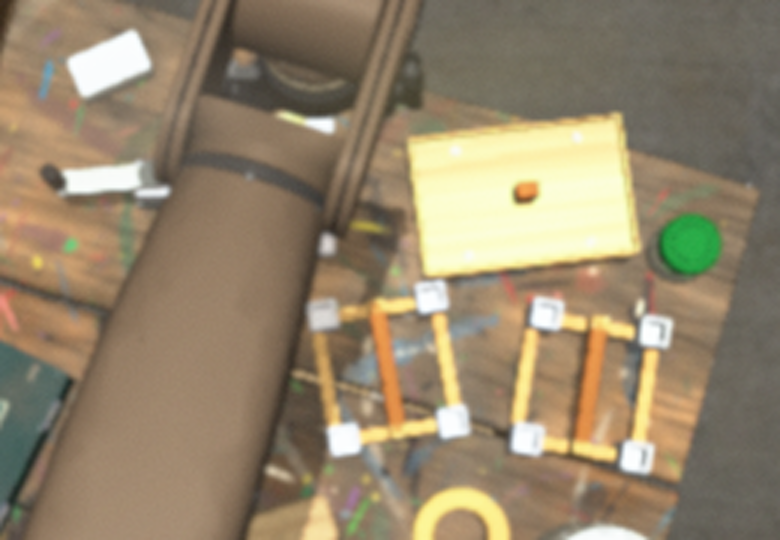

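```bash
python3 - <<'E'
from h import *
c=viewer.calibration("top");d=np.load("pics/top0d.npy");P=cloud(c,d)
for v in (100,120,150,180,205):
    r=P[v];m=(r[:,2]>0.05)&(np.arange(640)<225)&(r[:,1]>0.15);print(v,np.round(r[m][np.argmin(r[m][:,1])],3) if m.any() else None, np.round(np.nanmax(r[m][:,2]),3))
for u,v in ((200,100),(190,180),(143,140),(115,121),(210,265)): print(u,v,np.round(P[v,u],3))
cw,_,_=load("w1")
print("handle tri",tri([(c,(231.7,179.0)),(cw,(52.3,176.7))]))
print("blk1 centre tri",tri([(c,(215+198/3,120+374/3)),(cw,(227,305))]),"grip",tri([(c,(215+524/3,120+189/3)),(cw,(511,178))]))
E
```

```text
100 [0.812 0.22  0.168] 0.169
120 [0.793 0.231 0.058] 0.225
150 [0.704 0.254 0.052] 0.226
180 [0.615 0.276 0.052] 0.169
205 [0.539 0.294 0.066] 0.166
200 100 [0.812 0.244 0.168]
190 180 [0.601 0.28  0.12 ]
143 140 [0.686 0.376 0.223]
115 121 [0.74  0.457 0.217]
210 265 [0.366 0.231 0.069]
handle tri [0.60773256 0.16719439 0.10869278]
blk1 centre tri [0.42728319 0.03493387 0.0148755 ] grip [ 0.60147459 -0.28216716  0.0604016 ]
```

Call:
step_arm:
  rows:
    - [[0,0,0],[-38,5,2],0]
    - [[0,0,0],[-76,15,4],0]
    - [[0,0,0],[-114,30,6],0]
    - [[0,0,0],[-152,50,8],0]
    - [[0,0,0],[-188,75,10],0]
    - [[0,0,0],[-222,100,10],0]
    - [[0,0,0],[-240,130,10],0]
    - [[0,0,0],[-249,160,10],0]
    - [[0,0,0],[-249,180,10],0]
    - [[0,0,0],[-249,180,10],0]

```text
time: 2.67
eef_pos: [0.6061, 0.166, 0.1731]
tcp_rot: [0.503, -0.503, 0.498, -0.497]
contact_force: [0.3, 0.2, -1.4]
opening: 0.996
```

```bash
python3 - <<'E'
from h import *
st(); cam("wrist","w2"); cam("scene","s2")
go([0.609,.167,.072],-90)
E
```

```text
t2.67 pos [0.6061 0.166  0.1731] yaw -90.05 yaxis [-0.011 -0.001 -1.   ] F [ 0.3  0.2 -1.4] op 0.996
turn [ 0.06 -0.11  0.02] shift [ -1.2 107.2  -0.5] q [ 0.11  0.24  1.73 -0.    1.17  1.68] t 2.8
```

View pics/w2.png

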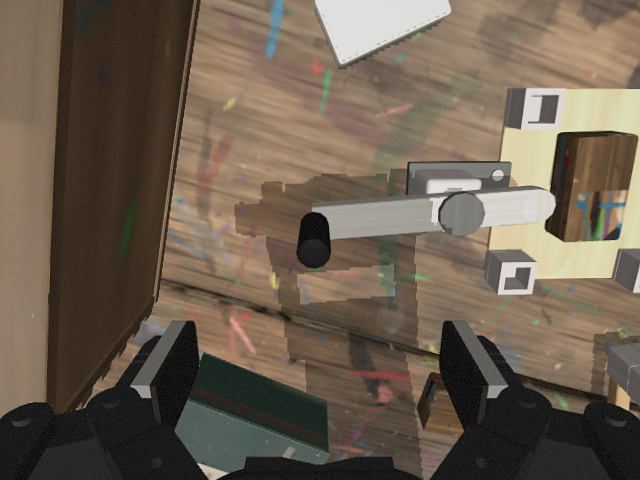

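```bash
python3 - <<'E'
from h import *
c,_,_=load("w2");c1,_,_=load("w1");print(onplane(c,[[314,252]],.113),tri([(c,(314,252)),(c1,(52.3,176.7))]))
E
```

```text
[[0.61206499 0.16839865 0.113     ]] [0.61076714 0.16853561 0.11070792]
```

Call:
step_arm:
  rows:
    - [[0,0,0],[0,20,1],0]
    - [[0,0,0],[0,45,2],0]
    - [[0,0,0],[0,70,2],0]
    - [[0,0,0],[0,90,2],0]
    - [[0,0,0],[0,103,2],0]
    - [[0,0,0],[0,105,2],0]
    - [[0,0,0],[0,105,2],0]
  newtons: 30

```text
time: 3.35
eef_pos: [0.6127, 0.1665, 0.0753]
tcp_rot: [0.499, -0.5, 0.501, -0.5]
contact_force: [-0.6, -0.3, 0.8]
opening: 0.998
```

```bash
python3 - <<'E'
from h import *
st(); cam("wrist","w3")
E
```

```text
t3.35 pos [0.6127 0.1665 0.0753] yaw -90.07 yaxis [ 0.001  0.    -1.   ] F [-0.6 -0.3  0.8] op 0.998
```

View pics/w3.png

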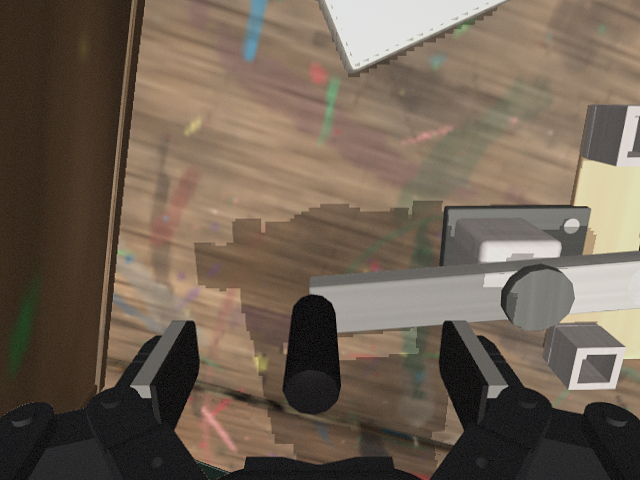

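Call:
step_arm:
  rows:
    - [[0,0,0],[0,0,0],1]
    - [[0,0,0],[0,0,0],1]
    - [[0,0,0],[0,0,0],1]
    - [[0,0,0],[0,0,0],1]
    - [[0,0,0],[0,0,0],1]
    - [[0,0,0],[0,0,0],1]
    - [[0,0,0],[0,0,0],1]
  newtons: 30

```text
time: 3.98
eef_pos: [0.6121, 0.1688, 0.0747]
tcp_rot: [-0.499, 0.501, -0.5, 0.501]
contact_force: [0.2, 5.7, 1.1]
opening: 0.197
```

Call:
step_arm:
  rows:
    - [[0,0,0],[2,0,-10],1]
    - [[0,0,0],[4,0,-20],1]
    - [[0,0,0],[7,0,-28],1]
    - [[0,0,0],[11,0,-36],1]
    - [[0,0,0],[16,0,-44],1]
    - [[0,0,0],[21,0,-51],1]
    - [[0,0,0],[27,0,-57],1]
    - [[0,0,0],[34,0,-63],1]
    - [[0,0,0],[41,0,-68],1]
    - [[0,0,0],[49,0,-73],1]

```text
time: 4.82
eef_pos: [0.5333, 0.1233, 0.0744]
tcp_rot: [-0.502, 0.505, -0.494, 0.499]
contact_force: [-17.0, 15.4, 15.6]
opening: 0.201
```

Call:
step_arm:
  rows:
    - [[0,0,0],[5,0,-2],1]
    - [[0,0,0],[9,0,-4],1]
    - [[0,0,0],[12,0,-5],1]
    - [[0,0,0],[15,0,-6],1]
    - [[0,0,0],[15,0,-6],1]

```text
time: 5.23
eef_pos: [0.5274, 0.1067, 0.0741]
tcp_rot: [-0.502, 0.505, -0.495, 0.498]
contact_force: [-15.6, 12.7, 12.8]
opening: 0.205
```

```bash
python3 - <<'E'
from h import *
st(); cam("wrist","w4"); st()
E
```

```text
t5.23 pos [0.5274 0.1067 0.0741] yaw -89.98 yaxis [-0.015  0.006 -1.   ] F [-15.6  12.7  12.8] op 0.205
t5.28 pos [0.5274 0.1067 0.0741] yaw -89.97 yaxis [-0.015  0.006 -1.   ] F [-14.8  11.1  12.8] op 0.198
```

View pics/w4.png

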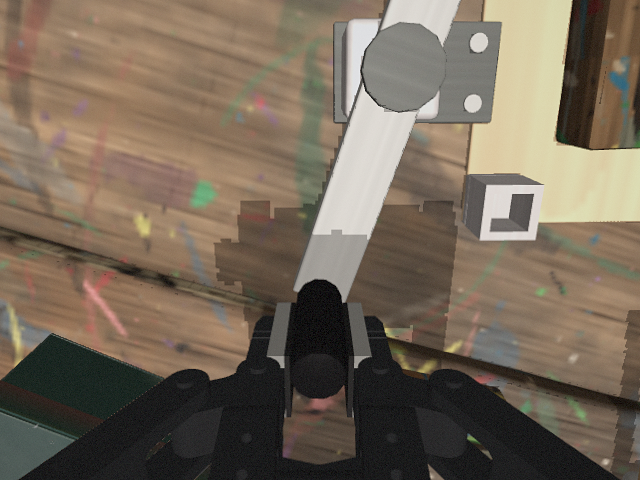

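Call:
step_arm:
  rows:
    - [[0,0,0],[-1,0,2],0]
    - [[0,0,0],[-1,0,3],0]
    - [[0,0,0],[-1,0,3],0]
    - [[0,0,0],[-1,0,3],0]
    - [[0,0,0],[-1,0,3],0]
    - [[0,0,0],[-1,0,3],0]

```text
time: 5.78
eef_pos: [0.536, 0.1039, 0.0741]
tcp_rot: [0.5, -0.5, 0.5, -0.5]
contact_force: [0.1, 0.3, -0.2]
opening: 0.995
```

Call:
step_arm:
  rows:
    - [[0,0,0],[0,-25,0],0]
    - [[0,0,0],[0,-50,0],0]
    - [[0,0,0],[0,-80,0],0]
    - [[0,0,0],[0,-120,5],0]
    - [[0,0,0],[30,-150,20],0]
    - [[0,0,0],[60,-150,40],0]
    - [[0,0,0],[90,-150,60],0]
    - [[0,0,0],[120,-150,80],0]
    - [[0,0,0],[135,-150,97],0]
    - [[0,0,0],[135,-150,97],0]

```text
time: 6.62
eef_pos: [0.635, -0.0349, 0.2239]
tcp_rot: [0.499, -0.5, 0.502, -0.499]
contact_force: [-0.4, 0.4, -0.0]
opening: 0.997
```

```bash
python3 - <<'E'
from h import *
import time
st(); cam("wrist","w5"); cam("scene","s5"); st()
E
```

```text
t6.62 pos [ 0.635  -0.0349  0.2239] yaw -90.26 yaxis [ 0.001 -0.001 -1.   ] F [-0.4  0.4 -0. ] op 0.997
t6.72 pos [ 0.6328 -0.0315  0.2235] yaw -90.11 yaxis [-0.001  0.001 -1.   ] F [-0.1  0.4 -0.6] op 1.002
```

View pics/w5.png

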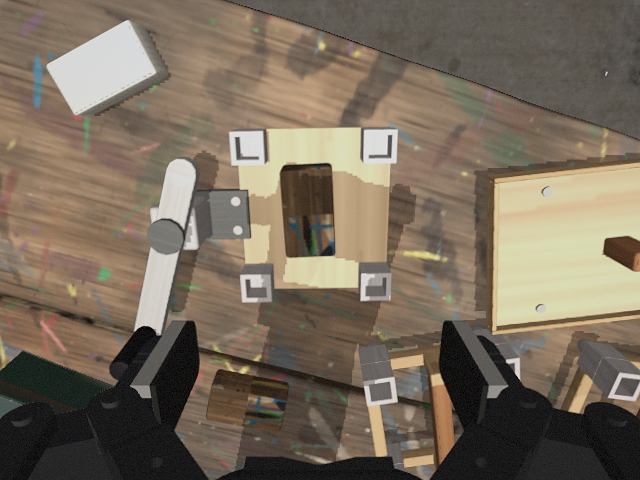

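View pics/s5.png

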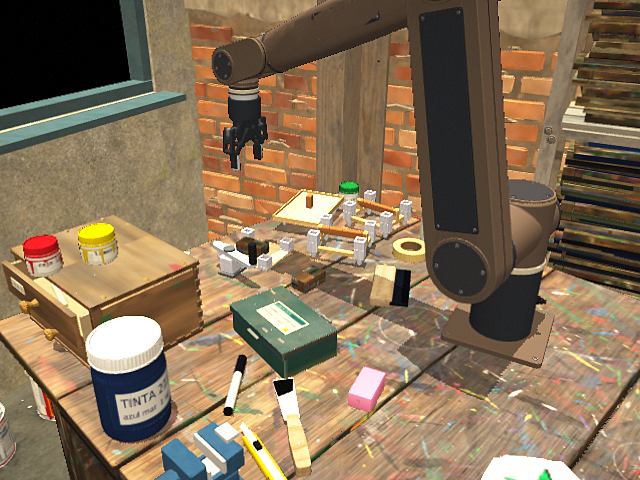

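```bash
cat >> h.py <<'E'
def rects(c,p,d,cond,amin,amax,z,P=None,roi=None):
    P=cloud(c,d);hsv=cv2.cvtColor(p,cv2.COLOR_RGB2HSV)
    m=cond(hsv[...,0],hsv[...,1],hsv[...,2],P[...,2])
    if roi is not None:
        k=np.zeros_like(m);k[roi[1]:roi[3],roi[0]:roi[2]]=1;m=m&k
    m=cv2.morphologyEx(m.astype(np.uint8)*255,cv2.MORPH_OPEN,np.ones((3,3)))
    cs,_=cv2.findContours(m,cv2.RETR_EXTERNAL,cv2.CHAIN_APPROX_NONE);out=[]
    for k in cs:
        if amin<cv2.contourArea(k)<amax:
            (cx,cy),wh,a=cv2.minAreaRect(k)
            w=onplane(c,k.reshape(-1,2).astype(float),z)
            (X,Y),WH,A=cv2.minAreaRect((w[:,:2]*1000).astype(np.float32))
            print(np.round([cx,cy]),"mm",np.round([X,Y],1),np.round(WH,1),round(A,1));out.append((X,Y,WH,A))
    return out
E
python3 - <<'E'
from h import *
c,p,d=load("w5")
print("posts");rects(c,p,d,lambda h,s,v,z:(s<60)&(z>.026)&(z<.036),300,2500,.030)
print("blk2");rects(c,p,d,lambda h,s,v,z:(z>.028)&(z<.045),1000,9000,.034,roi=(240,130,390,300))
print("blk1");rects(c,p,d,lambda h,s,v,z:(z>.024)&(z<.036),1000,9000,.030,roi=(195,350,300,450))
E
```

```text
posts
[256. 286.] mm [560.4  19.6] [26.6 26.7] 89.8
[376. 285.] mm [560.8 -84.2] [26.9 26.1] 0.3
[247. 148.] mm [678.7  20.7] [26.6 25.4] 89.6
[380. 146.] mm [679.4 -83.1] [26.5 26.1] 89.9
blk2
[308. 212.] mm [626.4 -26.5] [74.8 41.6] 2.5
blk1
[246. 407.] mm [430.9  36.1] [74.1 44.8] 77.0
```

Call:
step_arm:
  rows:
    - [[0,-2.5,0],[-4,30,-7],0]
    - [[0,-2.5,0],[-4,70,-7],0]
    - [[0,-2.5,0],[-4,110,-7],0]
    - [[0,-2.5,0],[-4,145,-7],0]
    - [[0,-2.5,0],[-4,175,-7],0]
    - [[0,-2.5,0],[-4,195,-7],0]
    - [[0,-2.5,0],[-4,208,-7],0]
    - [[0,-2.5,0],[-4,215,-7],0]
    - [[0,-2.5,0],[-4,218,-7],0]
    - [[0,-2.5,0],[-4,218,-7],0]

```text
time: 7.55
eef_pos: [0.6262, -0.0265, 0.0068]
tcp_rot: [-0.511, 0.489, -0.489, 0.511]
contact_force: [-0.3, -0.1, -0.1]
opening: 1.0
```

Call:
step_arm:
  rows:
    - [[0,0,0],[0,0,0],1]
    - [[0,0,0],[0,0,0],1]
    - [[0,0,0],[0,0,0],1]
    - [[0,0,0],[0,0,0],1]
    - [[0,0,0],[0,0,0],1]
    - [[0,0,0],[0,0,0],1]
  newtons: 30

```text
time: 8.05
eef_pos: [0.6269, -0.027, 0.0075]
tcp_rot: [-0.51, 0.488, -0.49, 0.511]
contact_force: [0.5, 0.7, 4.2]
opening: 0.483
```

```bash
python3 - <<'E'
from h import *
st(); cam("wrist","w6"); st()
E
```

```text
t8.05 pos [ 0.6269 -0.027   0.0075] yaw -87.52 yaxis [ 0.002 -0.    -1.   ] F [0.5 0.7 4.2] op 0.483
t8.10 pos [ 0.6269 -0.027   0.0075] yaw -87.52 yaxis [ 0.002 -0.    -1.   ] F [-1.1  0.8  5.7] op 0.483
```

View pics/w6.png

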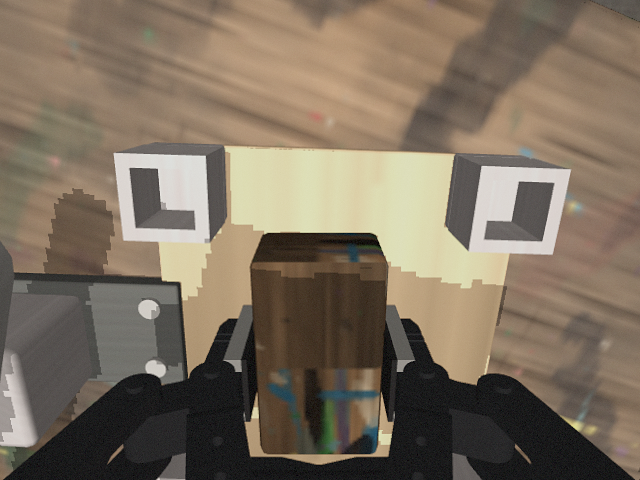

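Call:
step_arm:
  rows:
    - [[0,0,0],[0,-15,0],1]
    - [[0,0,0],[0,-45,0],1]
    - [[0,0,0],[0,-80,0],1]
    - [[0,0,0],[-5,-110,0],1]
    - [[0,0,0],[-35,-120,0],1]
    - [[0,0,0],[-70,-120,0],1]
    - [[0,0,0],[-105,-120,2],1]
    - [[0,0,0],[-140,-120,2],1]
    - [[0,0,0],[-175,-120,2],1]
    - [[0,0,0],[-205,-110,2],1]

```text
time: 8.93
eef_pos: [0.6196, 0.1804, 0.1187]
tcp_rot: [-0.51, 0.488, -0.49, 0.512]
contact_force: [0.4, 0.5, -0.2]
opening: 0.485
```

Call:
step_arm:
  rows:
    - [[0,0,0],[-12,15,0],1]
    - [[0,0,0],[-12,40,0],1]
    - [[0,0,0],[-12,65,0],1]
    - [[0,0,0],[-12,85,0],1]
    - [[0,0,0],[-12,100,0],1]
    - [[0,0,0],[-12,108,0],1]
    - [[0,0,0],[-12,112,0],1]
    - [[0,0,0],[-12,112,0],1]

```text
time: 9.6
eef_pos: [0.6183, 0.1896, 0.0045]
tcp_rot: [0.511, -0.489, 0.489, -0.51]
contact_force: [-0.4, 0.1, -1.1]
opening: 0.484
```

```bash
python3 - <<'E'
from h import *
st()
E
```

```text
t9.60 pos [0.6183 0.1896 0.0045] yaw -87.53 yaxis [-0.001 -0.    -1.   ] F [-0.4  0.1 -1.1] op 0.484
```

Call:
step_arm:
  rows:
    - [[0,0,0],[0,1,0],1]
    - [[0,0,0],[0,1,0],0]
    - [[0,0,0],[0,1,0],0]
    - [[0,0,0],[0,1,0],0]
    - [[0,0,0],[0,1,0],0]
    - [[0,0,0],[0,-20,0],0]
    - [[0,0,0],[0,-60,0],0]
    - [[0,0,0],[0,-100,0],0]
    - [[0,0,0],[0,-140,0],0]
    - [[0,0,0],[0,-180,0],0]

```text
time: 10.43
eef_pos: [0.6181, 0.1901, 0.1861]
tcp_rot: [-0.511, 0.489, -0.489, 0.511]
contact_force: [0.0, 0.1, -0.4]
opening: 0.997
```

```bash
python3 - <<'E'
from h import *
st(); go([0.42,-0.148,.27],-80.5)
E
```

```text
t10.43 pos [0.6181 0.1901 0.1861] yaw -87.51 yaxis [ 0.  0. -1.] F [ 0.   0.1 -0.4] op 0.997
turn [-0.   -7.01 -0.  ] shift [ 329.1  -83.9 -212.6] q [0.14 0.26 1.69 0.   1.19 1.67] t 10.4
```

Call:
step_arm:
  rows:
    - [[0,-2,0],[33,-30,-21],0]
    - [[0,-4,0],[66,-60,-42],0]
    - [[0,-6,0],[99,-84,-63],0]
    - [[0,-7,0],[132,-84,-85],0]
    - [[0,-7,0],[165,-84,-106],0]
    - [[0,-7,0],[198,-84,-127],0]
    - [[0,-7,0],[231,-84,-148],0]
    - [[0,-7,0],[264,-84,-170],0]
    - [[0,-7,0],[297,-84,-191],0]
    - [[0,-7,0],[329,-84,-213],0]

```text
time: 11.27
eef_pos: [0.4187, -0.1491, 0.2686]
tcp_rot: [-0.54, 0.456, -0.457, 0.54]
contact_force: [0.8, -1.1, 0.9]
opening: 0.999
```

Call:
step_arm:
  rows:
    - [[0,0,0],[0,0,0],0]
    - [[0,0,0],[0,0,0],0]
    - [[0,0,0],[0,0,0],0]

```text
time: 11.52
eef_pos: [0.4199, -0.1479, 0.2684]
tcp_rot: [-0.539, 0.457, -0.457, 0.54]
contact_force: [-0.5, -0.4, -0.5]
opening: 1.0
```

```bash
python3 - <<'E'
from h import *
st(); c,p,d=cam("wrist","w7"); st()
print("tops");rects(c,p,d,lambda h,s,v,z:(s<60)&(z>.066)&(z<.076),300,4500,.070)
P=cloud(c,d)
print("bar");rects(c,p,d,lambda h,s,v,z:(s>90)&(z>.061)&(z<.072),500,9000,.066)
E
```

```text
t11.52 pos [ 0.4199 -0.1479  0.2684] yaw -80.57 yaxis [ 0.001  0.    -1.   ] F [-0.5 -0.4 -0.5] op 1.000
t11.57 pos [ 0.4202 -0.1473  0.2683] yaw -80.47 yaxis [ 0.001  0.    -1.   ] F [ 0.1 -0.4  0.5] op 1.000
tops
[556. 318.] mm [ 347.5 -379.9] [29.  27.2] 80.4
[454. 284.] mm [ 365.  -278.1] [27.8 27. ] 80.3
[380. 255.] mm [ 381.3 -208.2] [25.7 26.3] 9.4
[260. 255.] mm [ 364.3 -106. ] [25.7 26.3] 9.5
[625. 197.] mm [ 465.2 -399.5] [29.4 25.8] 80.3
[516. 155.] mm [ 482.5 -297.3] [27.6 26.2] 80.8
[253. 111.] mm [481.2 -86.4] [25.3 26. ] 9.3
[388. 110.] mm [ 498.6 -188.7] [26.  26.4] 9.7
bar
[536. 237.] mm [ 415.5 -337.6] [ 18.1 130.6] 80.8
[320. 187.] mm [ 427.1 -148.1] [122.3  15.6] 9.3
```

View pics/w7.png

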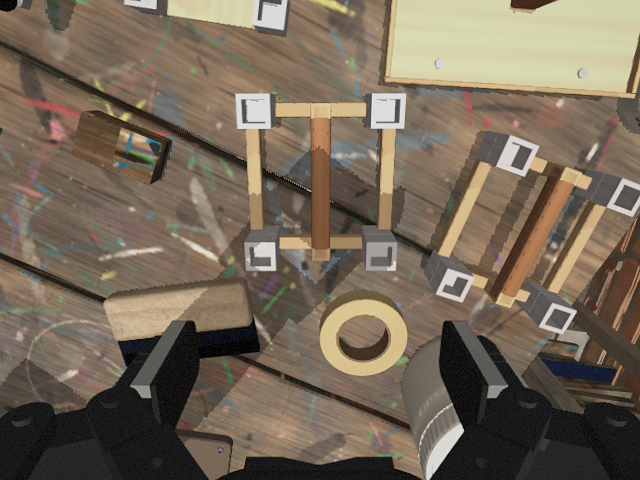

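Call:
step_arm:
  rows:
    - [[0,0,0],[2,30,11],0.5]
    - [[0,0,0],[2,65,11],0.5]
    - [[0,0,0],[2,100,11],0.5]
    - [[0,0,0],[2,140,11],0.5]
    - [[0,0,0],[2,170,11],0.5]
    - [[0,0,0],[2,195,11],0.5]
    - [[0,0,0],[2,215,11],0.5]
    - [[0,0,0],[2,226,11],0.5]
    - [[0,0,0],[2,232,11],0.5]
    - [[0,0,0],[2,232,11],0.5]

```text
time: 12.4
eef_pos: [0.431, -0.1468, 0.0352]
tcp_rot: [0.54, -0.457, 0.456, -0.54]
contact_force: [-0.1, -0.8, 0.5]
opening: 0.503
```

```bash
python3 - <<'E'
from h import *
st(); c,p,d=cam("wrist","w8"); st()
E
```

```text
t12.40 pos [ 0.431  -0.1468  0.0352] yaw -80.40 yaxis [-0.002  0.001 -1.   ] F [-0.1 -0.8  0.5] op 0.503
t12.45 pos [ 0.4318 -0.1475  0.0364] yaw -80.43 yaxis [ 0. -0. -1.] F [ 0.7 -0.6 -0.3] op 0.496
```

View pics/w8.png

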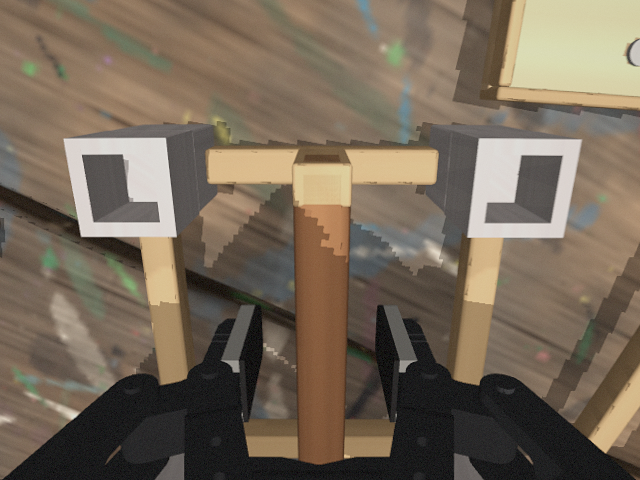

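Bar centred between the pads. Grip.

Call:
step_arm:
  rows:
    - [[0,0,0],[0,0,0],1]
    - [[0,0,0],[0,0,0],1]
    - [[0,0,0],[0,0,0],1]
    - [[0,0,0],[0,0,0],1]
    - [[0,0,0],[0,0,0],1]
    - [[0,0,0],[0,0,0],1]
  newtons: 80

```text
time: 12.95
eef_pos: [0.4325, -0.1488, 0.0378]
tcp_rot: [-0.539, 0.456, -0.458, 0.54]
contact_force: [0.7, 1.3, 6.6]
opening: 0.17
```

Call:
step_arm:
  rows:
    - [[0,0,0],[0,-5,0],1]
    - [[0,0,0],[0,-15,0],1]
    - [[0,0,0],[0,-30,0],1]
    - [[0,0,0],[0,-50,0],1]
    - [[0,0,0],[0,-75,0],1]
    - [[0,0,0],[0,-100,0],1]
    - [[0,0,0],[0,-120,0],1]
    - [[0,0,0],[0,-130,0],1]
    - [[0,0,0],[0,-130,0],1]
    - [[0,0,0],[0,-130,0],1]

```text
time: 13.78
eef_pos: [0.4304, -0.1477, 0.1654]
tcp_rot: [0.54, -0.457, 0.457, -0.54]
contact_force: [-0.4, 1.1, -5.5]
opening: 0.175
```

```bash
python3 - <<'E'
from h import *
st(); c,p,d=cam("wrist","w9"); cam("scene","s9"); st()
go([0.6185,-0.0325,.16],-89.7)
s=ctrl.get_state();Rc=R.from_quat(s["tcp_rot"]).as_matrix()
# posts in tool frame
P=cloud(c,d);Q=(P-s["eef_pos"])@Rc
for u,v in ((75,150),(170,200),(480,200),(570,150)):
    print(np.round(Q[v,u]*1000,1))
E
```

```text
t13.78 pos [ 0.4304 -0.1477  0.1654] yaw -80.52 yaxis [-0.001  0.001 -1.   ] F [-0.4  1.1 -5.5] op 0.175
t13.88 pos [ 0.4297 -0.1472  0.1639] yaw -80.52 yaxis [-0.004  0.002 -1.   ] F [-0.2 -0.3 -4.7] op 0.171
turn [ 0.2   9.18 -0.15] shift [-82.    3.5 205.1] q [-0.55 -0.14  2.16 -0.    1.13  0.85] t 13.9
[-63.7 -31.9  69.8]
[-39.2 -33.8  56.7]
[ 52.5 -10.7  51.1]
[182.7 163.8  46.7]
```

View pics/w9.png

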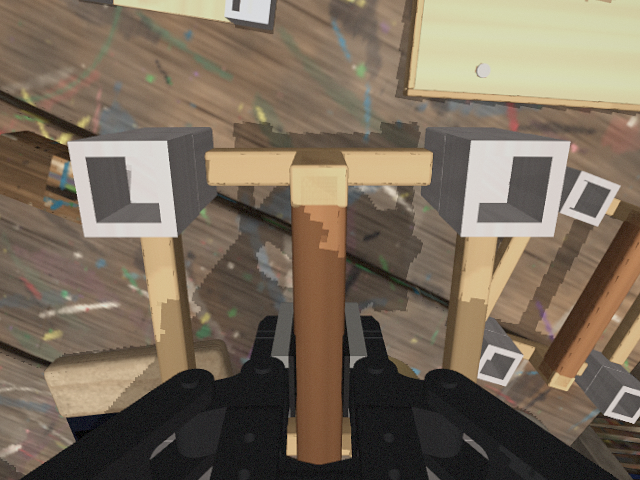

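View pics/s9.png

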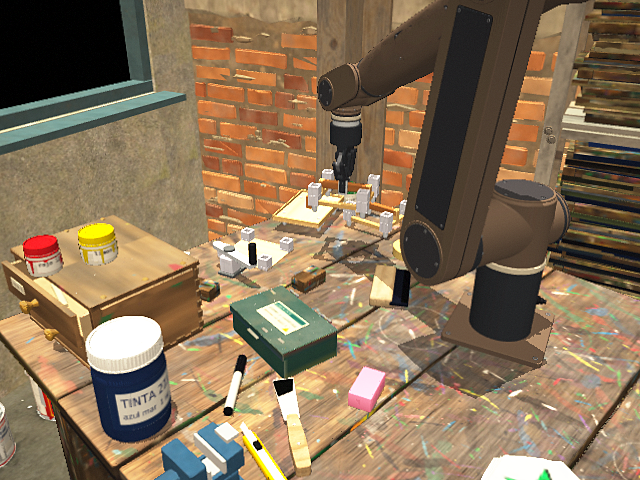

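```bash
cat >> h.py <<'E'
def held(name,top,s):
    c,p,d=load(name);Rc=R.from_quat(s["tcp_rot"]).as_matrix()
    zz=s["eef_pos"][2]+top
    o=rects(c,p,d,lambda h,sa,v,z:(sa<60)&(v>100)&(abs(z-zz)<.008),2000,20000,zz)
    for X,Y,WH,A in o:
        print("tool mm",np.round(Rc.T@(np.array([X/1000,Y/1000,zz])-s["eef_pos"])*1000,1))
E
python3 - <<'E'
from h import *
held("w9",.0328,ctrl.get_state())
E
```

```text
[515. 188.] mm [ 497.2 -189.1] [26.6 26.4] 9.5
[122. 188.] mm [480.  -86.4] [26.9 26.3] 10.0
tool mm [ 52.4 -33.1  59.6]
tool mm [-51.7 -32.8  59.5]
```

Call:
step_arm:
  rows:
    - [[0,2,0],[-8,0,20],1]
    - [[0,4,0],[-16,0,42],1]
    - [[0,6,0],[-26,0,66],1]
    - [[0,8,0],[-37,0,92],1]
    - [[0,9.2,0],[-48,0,120],1]
    - [[0,9.2,0],[-59,0,147],1]
    - [[0,9.2,0],[-69,0,172],1]
    - [[0,9.2,0],[-77,0,192],1]
    - [[0,9.2,0],[-82,0,205],1]
    - [[0,9.2,0],[-82,0,205],1]

```text
time: 14.72
eef_pos: [0.6206, -0.0316, 0.1633]
tcp_rot: [0.502, -0.499, 0.497, -0.501]
contact_force: [-0.5, -1.1, -5.1]
opening: 0.175
```

Call:
step_arm:
  rows:
    - [[0,0,0],[0,0,0],1]
    - [[0,0,0],[0,0,0],1]
    - [[0,0,0],[0,0,0],1]

```text
time: 14.97
eef_pos: [0.6185, -0.0338, 0.1649]
tcp_rot: [0.502, -0.5, 0.498, -0.501]
contact_force: [-0.2, 0.7, -5.2]
opening: 0.172
```

```bash
python3 - <<'E'
from h import *
st(); c,p,d=cam("wrist","w10"); cam("scene","s10"); st()
go([0.619,-0.0325,.08],-89.7)
E
```

```text
t14.97 pos [ 0.6185 -0.0338  0.1649] yaw -89.75 yaxis [-0.003  0.    -1.   ] F [-0.2  0.7 -5.2] op 0.172
t15.07 pos [ 0.619  -0.0339  0.1658] yaw -89.76 yaxis [-0.001  0.    -1.   ] F [ 0.2 -0.1 -4.8] op 0.172
turn [ 0.05 -0.06 -0.  ] shift [-1.3 85.8  0.1] q [-0.22  0.23  1.77 -0.    1.14  1.35] t 15.1
```

View pics/w10.png

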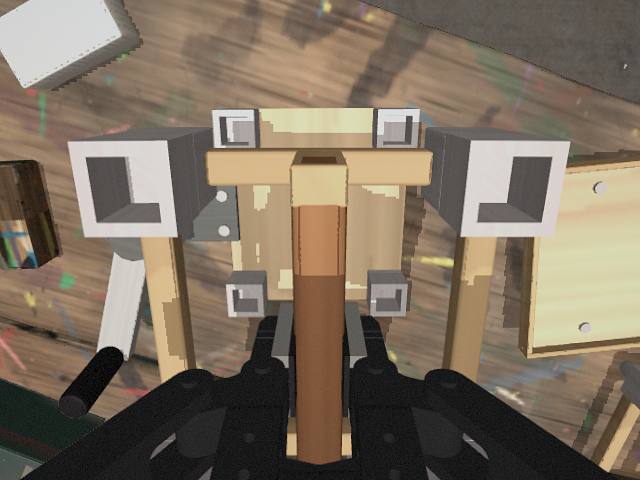

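```bash
cat >> h.py <<'E'
def basemeas(name,z0,roi,amin=300,amax=3000,s=None):
    s=s or ctrl.get_state();c,p,d=load(name);Rc=R.from_quat(s["tcp_rot"]).as_matrix()
    o=rects(c,p,d,lambda h,sa,v,z:(sa<60)&(z>z0-.005)&(z<z0+.006),amin,amax,z0,roi=roi)
    X=np.array([[a,b] for a,b,*_ in o]);print(len(X),"centre",X.mean(0))
    T=(np.c_[X/1000,np.full(len(X),z0)]-s["eef_pos"])@Rc*1000;print("in tool",np.round(T,1).tolist(),"centre",np.round(T.mean(0),2))
E
python3 - <<'E'
from h import *
basemeas("w10",.030,(205,100,425,325))
E
```

```text
[388. 298.] mm [561.1 -84. ] [27.4 26.7] 0.2
[244. 298.] mm [560.2  19.5] [28.2 26.8] 0.4
[398. 128.] mm [680.7 -83. ] [23.5 26.8] 0.4
[234. 129.] mm [680.2  20.3] [23.5 26.2] 0.6
4 centre [620.55760193 -31.79717302]
in tool [[49.9, 135.8, -57.9], [-53.6, 135.8, -58.4], [49.4, 135.7, 61.7], [-53.9, 135.7, 61.5]] centre [ -2.04 135.77   1.71]
```

Call:
step_arm:
  rows:
    - [[0,-0.2,0],[-2,15,1.3],1]
    - [[0,-0.2,0],[-2.2,35,1.3],1]
    - [[0,-0.2,0],[-2.2,55,1.3],1]
    - [[0,-0.2,0],[-2.2,70,1.3],1]
    - [[0,-0.2,0],[-2.2,80,1.3],1]
    - [[0,-0.2,0],[-2.2,86,1.3],1]
    - [[0,-0.2,0],[-2.2,86,1.3],1]
    - [[0,-0.2,0],[-2.2,86,1.3],1]

```text
time: 15.73
eef_pos: [0.6215, -0.0314, 0.0808]
tcp_rot: [-0.502, 0.498, -0.498, 0.502]
contact_force: [-0.5, 0.2, -4.6]
opening: 0.175
```

```bash
python3 - <<'E'
from h import *
st(); c,p,d=cam("wrist","w11"); cam("scene","s11"); st()
p=cv2.imread("pics/s11.png");cv2.imwrite("pics/s11c.png",cv2.resize(p[150:310,180:420],None,fx=3,fy=3,interpolation=cv2.INTER_CUBIC))
basemeas("w11",.030,(205,100,425,325),600,6000)
E
```

```text
t15.73 pos [ 0.6215 -0.0314  0.0808] yaw -89.53 yaxis [ 0.001 -0.    -1.   ] F [-0.5  0.2 -4.6] op 0.175
t15.83 pos [ 0.6222 -0.0314  0.0817] yaw -89.52 yaxis [ 0.003 -0.001 -1.   ] F [-0.   0.  -4.5] op 0.173
0 centre nanh.py:66: RuntimeWarning: Mean of empty slice.
  X=np.array([[a,b] for a,b,*_ in o]);print(len(X),"centre",X.mean(0))
  ret = ret.dtype.type(ret / rcount)
Traceback (most recent call last):
  File "h.py", line 67, in basemeas
    T=(np.c_[X/1000,np.full(len(X),z0)]-s["eef_pos"])@Rc*1000;print("in tool",np.round(T,1).tolist(),"centre",np.round(T.mean(0),2))
       ~~~~~~~~~~~~~~~~~~~~~~~~~~~~~~~~^~~~~~~~~~~~~
ValueError: operands could not be broadcast together with shapes (0,2) (3,)
```

View pics/w11.png

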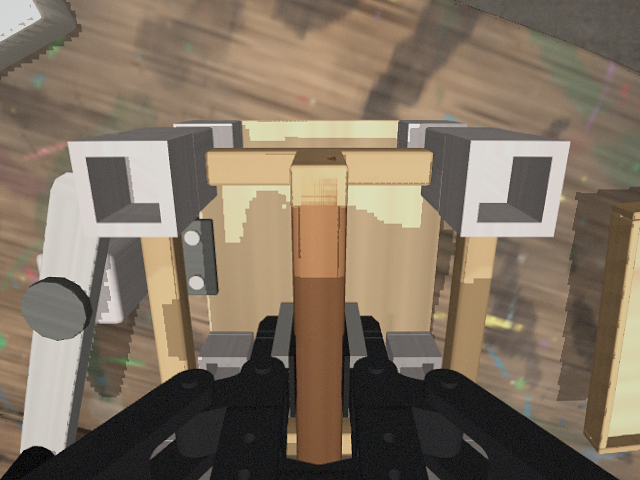

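View pics/s11c.png

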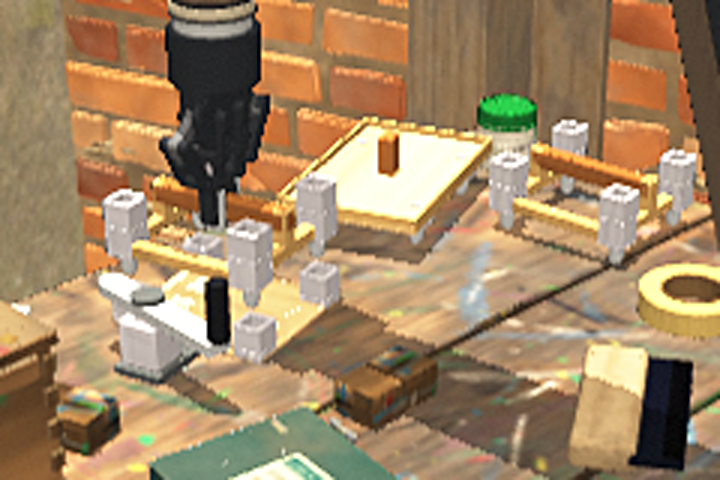

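Call:
step_arm:
  rows:
    - [[0,0,0],[0,4,-0.8],1]
    - [[0,0,0],[0,8,-0.8],1]
    - [[0,0,0],[0,12,-0.8],1]
    - [[0,0,0],[0,15,-0.8],1]
    - [[0,0,0],[0,18,-0.8],1]
    - [[0,0,0],[0,21,-0.8],1]
    - [[0,0,0],[0,21,-0.8],1]

```text
time: 16.42
eef_pos: [0.6196, -0.031, 0.0581]
tcp_rot: [0.502, -0.498, 0.497, -0.502]
contact_force: [-0.5, 0.0, -4.8]
opening: 0.178
```

```bash
python3 - <<'E'
from h import *
st();print(ctrl.get_state()["wrist_torque"])
E
```

```text
t16.42 pos [ 0.6196 -0.031   0.0581] yaw -89.51 yaxis [-0.002  0.    -1.   ] F [-0.5  0.  -4.8] op 0.178
[-0.01077291  0.00130771  0.00784874]
```

Call:
step_arm:
  rows:
    - [[0,0,0],[0,3,0],1]
    - [[0,0,0],[0,6,0],1]
    - [[0,0,0],[0,8,0],1]
    - [[0,0,0],[0,10,0],1]
    - [[0,0,0],[0,12,0],1]
    - [[0,0,0],[0,12.5,0],1]
    - [[0,0,0],[0,12.5,0],1]

```text
time: 17.0
eef_pos: [0.6203, -0.0311, 0.0482]
tcp_rot: [0.502, -0.498, 0.498, -0.502]
contact_force: [-4.7, 0.1, 2.2]
opening: 0.177
```

```bash
python3 - <<'E'
from h import *
st();print(ctrl.get_state()["wrist_torque"])
E
```

```text
t17.00 pos [ 0.6203 -0.0311  0.0482] yaw -89.50 yaxis [-0.001 -0.    -1.   ] F [-4.7  0.1  2.2] op 0.177
[0.07337654 0.66943639 0.01553822]
```

Call:
step_arm:
  rows:
    - [[0,0,0],[0,0.5,-0.5],1]
    - [[0,0,0],[0,1,-0.8],1]
    - [[0,0,0],[0,1.5,-0.8],1]
    - [[0,0,0],[0,1.5,-0.8],1]

```text
time: 17.33
eef_pos: [0.6203, -0.0311, 0.0482]
tcp_rot: [-0.502, 0.498, -0.498, 0.502]
contact_force: [-6.2, 1.4, 7.8]
opening: 0.171
```

```bash
python3 - <<'E'
from h import *
st();print(ctrl.get_state()["wrist_torque"]); cam("wrist","w12")
E
```

```text
t17.33 pos [ 0.6203 -0.0311  0.0482] yaw -89.50 yaxis [ 0.001 -0.    -1.   ] F [-6.2  1.4  7.8] op 0.171
[ 0.17322955  0.86638154 -0.00771033]
```

View pics/w12.png

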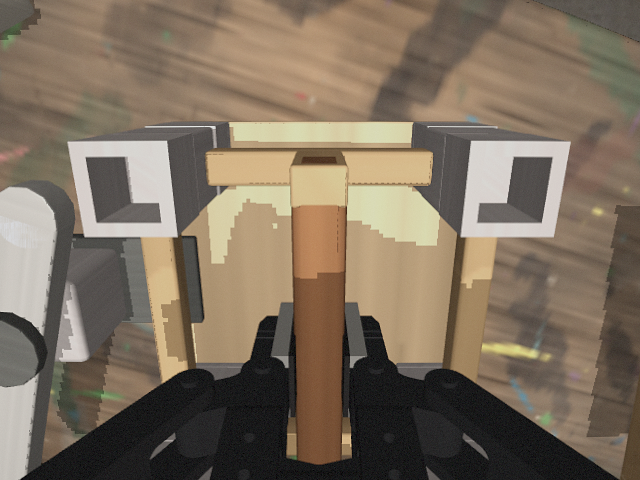

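Call:
step_arm:
  rows:
    - [[0,0,0],[0,-1,0.5],0.5]
    - [[0,0,0],[0,-1,0.5],0.5]
    - [[0,0,0],[0,-1,0.5],0.5]
    - [[0,0,0],[0,-1,0.5],0.5]
    - [[0,0,0],[0,-1,0.5],0.5]
    - [[0,0,0],[0,-15,0],0.5]
    - [[0,0,0],[0,-40,0],0.5]
    - [[0,0,0],[0,-80,0],0.5]
    - [[0,0,0],[0,-120,0],0.3]
    - [[0,0,0],[0,-150,0],0]

```text
time: 18.22
eef_pos: [0.6204, -0.0313, 0.1999]
tcp_rot: [-0.501, 0.497, -0.499, 0.503]
contact_force: [0.9, -0.1, -0.2]
opening: 0.766
```

```bash
python3 - <<'E'
from h import *
st();s=ctrl.get_state();c,p,d=cam("wrist","w13")
P=cloud(c,d)
o=rects(c,p,d,lambda h,sa,v,z:(sa<60)&(z>.072)&(z<.09),300,9000,.080)
hsv=cv2.cvtColor(p,cv2.COLOR_RGB2HSV)
for X,Y,_,_ in o:
    m=(hsv[...,1]<60)&(abs(P[...,0]*1000-X)<14)&(abs(P[...,1]*1000-Y)<14)&(P[...,2]>.07);print("z",np.nanmedian(P[...,2][m]))
go([0.40,-0.34,.27],-99.3)
E
```

```text
t18.22 pos [ 0.6204 -0.0313  0.1999] yaw -89.51 yaxis [ 0.004 -0.001 -1.   ] F [ 0.9 -0.1 -0.2] op 0.766
[393. 311.] mm [561.8 -82.9] [29.4 27.1] 0.3
[243. 311.] mm [561.   20.1] [29.4 27. ] 0.6
[404. 137.] mm [679.4 -82. ] [26.1 27.3] 0.7
[232. 137.] mm [678.5  21. ] [26.1 26.5] 0.3
z 0.07913116882619758
z 0.07898891856675988
z 0.07973289889454444
z 0.07970948563678554
turn [-0.91  9.8   0.12] shift [ 306.3  -65.1 -225.5] q [-0.21  0.19  1.74  0.    1.2   1.35] t 18.3
```

View pics/w13.png

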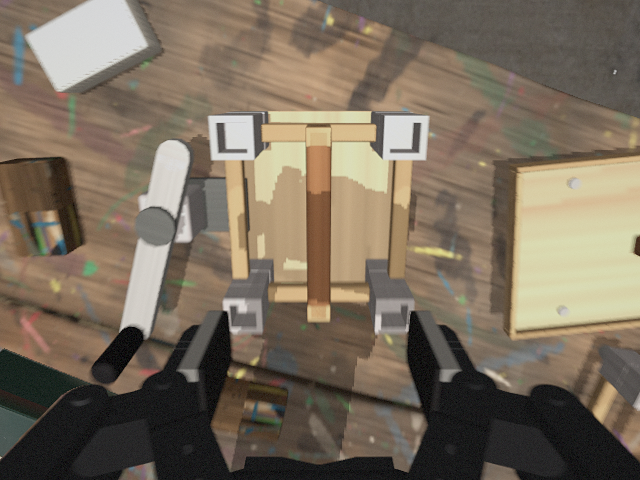

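Call:
step_arm:
  rows:
    - [[0,2,0],[25,-30,-18],0]
    - [[0,4,0],[55,-50,-40],0]
    - [[0,6,0],[86,-65,-63],0]
    - [[0,8,0],[118,-65,-86],0]
    - [[0,9.8,0],[150,-65,-110],0]
    - [[0,9.8,0],[182,-65,-133],0]
    - [[0,9.8,0],[214,-65,-157],0]
    - [[0,9.8,0],[246,-65,-180],0]
    - [[0,9.8,0],[276,-65,-203],0]
    - [[0,9.8,0],[306,-65,-222],0]

```text
time: 19.1
eef_pos: [0.3984, -0.3403, 0.261]
tcp_rot: [0.458, -0.539, 0.539, -0.458]
contact_force: [1.4, -0.1, 0.0]
opening: 1.004
```

Call:
step_arm:
  rows:
    - [[0,0,0],[0,0,0],0]
    - [[0,0,0],[0,0,0],0]
    - [[0,0,0],[0,0,0],0]

```text
time: 19.35
eef_pos: [0.4002, -0.3387, 0.2605]
tcp_rot: [0.457, -0.539, 0.539, -0.458]
contact_force: [0.1, 0.4, -0.8]
opening: 0.998
```

```bash
python3 - <<'E'
from h import *
st(); c,p,d=cam("wrist","w14")
basemeas("w14",.070,(150,50,500,330),600,6000)
go([0.4155,-0.3390,.0365],-99.3)
E
```

```text
t19.35 pos [ 0.4002 -0.3387  0.2605] yaw -99.35 yaxis [ 0.001  0.    -1.   ] F [ 0.1  0.4 -0.8] op 0.998
[379. 254.] mm [ 347.9 -381.3] [26.5 26. ] 80.6
[256. 254.] mm [ 364.7 -279.2] [26.5 26. ] 80.7
[387. 106.] mm [ 465. -401.] [26.7 25.3] 80.9
[248. 106.] mm [ 482.1 -298.9] [25.9 26. ] 80.5
4 centre [ 414.93318939 -340.10044861]
in tool [[51.0, 190.4, -45.0], [-52.5, 190.4, -44.9], [51.6, 190.4, 73.7], [-51.9, 190.4, 74.1]] centre [ -0.45 190.41  14.46]
turn [-0.02  0.03 -0.02] shift [ -1.6 223.9  14.8] q [-0.9  -0.07  1.91  0.    1.3   0.84] t 19.4
```

View pics/w14.png

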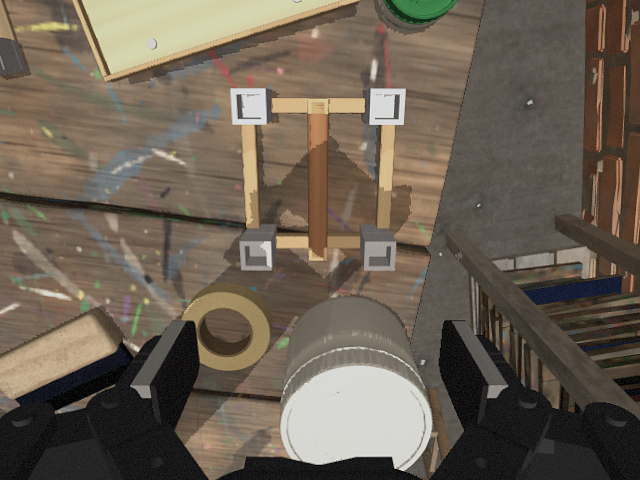

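```bash
python3 - <<'E'
from h import *
c,p,d=load("w14");P=cloud(c,d)
for u,v in ((355,350),(355,385),(355,420),(350,330),(300,410),(420,410)): print(u,v,np.round(P[v,u],3))
q=P[300:470,280:440].reshape(-1,3);m=q[:,2]>.05;print(q[m].min(0),q[m].max(0))
E
```

```text
355 350 [ 0.283 -0.349  0.105]
355 385 [ 0.262 -0.345  0.122]
355 420 [ 0.228 -0.34   0.122]
350 330 [ 0.283 -0.347  0.074]
300 410 [ 0.246 -0.298  0.123]
420 410 [ 0.229 -0.394  0.123]
[ 0.16943633 -0.40334182  0.0500336 ] [ 0.41417898 -0.27630675  0.34335897]
```

Call:
step_arm:
  rows:
    - [[0,0,0],[-0.5,30,14.5],0.5]
    - [[0,0,0],[-0.5,65,14.5],0.5]
    - [[0,0,0],[-0.5,100,14.5],0.5]
    - [[0,0,0],[-0.5,135,14.5],0.5]
    - [[0,0,0],[-0.5,165,14.5],0.5]
    - [[0,0,0],[-0.5,190,14.5],0.5]
    - [[0,0,0],[-0.5,208,14.5],0.5]
    - [[0,0,0],[-0.5,218,14.5],0.5]
    - [[0,0,0],[-0.5,224,14.5],0.5]
    - [[0,0,0],[-0.5,224,14.5],0.5]

```text
time: 20.23
eef_pos: [0.4147, -0.3398, 0.0354]
tcp_rot: [-0.458, 0.539, -0.538, 0.458]
contact_force: [0.1, 0.5, 0.1]
opening: 0.498
```

Call:
step_arm:
  rows:
    - [[0,0,0],[0,0,0],0.5]
    - [[0,0,0],[0,0,0],1]
    - [[0,0,0],[0,0,0],1]
    - [[0,0,0],[0,0,0],1]
    - [[0,0,0],[0,0,0],1]
    - [[0,0,0],[0,0,0],1]
    - [[0,0,0],[0,0,0],1]

```text
time: 20.82
eef_pos: [0.4153, -0.3419, 0.0378]
tcp_rot: [0.458, -0.538, 0.54, -0.458]
contact_force: [0.3, 0.9, 5.5]
opening: 0.174
```

Call:
step_arm:
  rows:
    - [[0,0,0],[0,-5,0],1]
    - [[0,0,0],[0,-15,0],1]
    - [[0,0,0],[0,-30,0],1]
    - [[0,0,0],[0,-55,0],1]
    - [[0,0,0],[0,-85,0],1]
    - [[0,0,0],[0,-120,0],1]
    - [[0,0,0],[0,-150,0],1]
    - [[0,0,0],[0,-170,0],1]
    - [[0,0,0],[0,-175,0],1]
    - [[0,0,0],[0,-175,0],1]

```text
time: 21.65
eef_pos: [0.4147, -0.3412, 0.2126]
tcp_rot: [0.458, -0.538, 0.54, -0.458]
contact_force: [-0.0, -0.1, -5.6]
opening: 0.171
```

```bash
python3 - <<'E'
from h import *
st();s=ctrl.get_state(); c,p,d=cam("wrist","w15")
held("w15",.0335,s)
go([0.6195,-0.0315,.212],-89.5)
E
```

```text
t21.65 pos [ 0.4147 -0.3412  0.2126] yaw -99.32 yaxis [ 0.002 -0.002 -1.   ] F [-0.  -0.1 -5.6] op 0.171
[515. 188.] mm [ 465.1 -401.1] [26.  26.4] 80.7
[123. 188.] mm [ 481.7 -300.2] [25.8 26.3] 80.7
tool mm [ 51.  -33.3  59.5]
tool mm [-51.3 -33.5  59.5]
turn [ 0.04 -9.82 -0.04] shift [-338.1   -1.5  152.8] q [-0.88 -0.    1.94 -0.    1.21  0.86] t 21.7
```

View pics/w15.png

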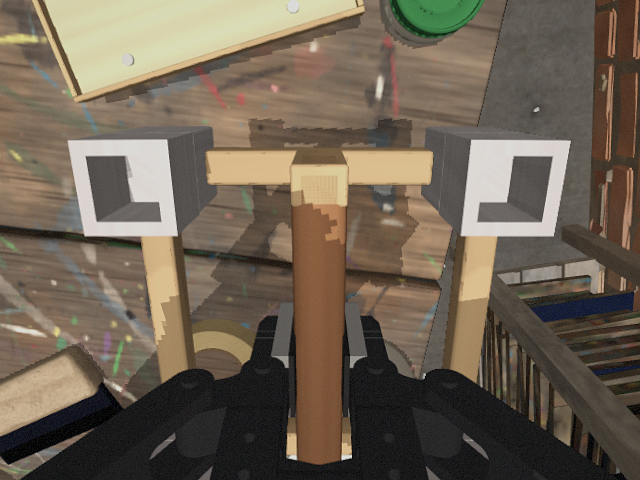

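Call:
step_arm:
  rows:
    - [[0,-1,0],[-15,0,7],1]
    - [[0,-2,0],[-40,0,18],1]
    - [[0,-4,0],[-75,0,34],1]
    - [[0,-6,0],[-110,0,50],1]
    - [[0,-8,0],[-145,0,66],1]
    - [[0,-9.8,0],[-180,0,81],1]
    - [[0,-9.8,0],[-215,0,97],1]
    - [[0,-9.8,0],[-250,0,113],1]
    - [[0,-9.8,0],[-280,0,127],1]
    - [[0,-9.8,0],[-305,0,138],1]

```text
time: 22.53
eef_pos: [0.5992, -0.0593, 0.207]
tcp_rot: [0.503, -0.5, 0.495, -0.501]
contact_force: [-1.1, -0.5, -4.2]
opening: 0.169
```

Call:
step_arm:
  rows:
    - [[0,0,0],[-19,0,8],1]
    - [[0,0,0],[-31,0,13],1]
    - [[0,0,0],[-35,0,15],1]
    - [[0,0,0],[-35,0,15],1]
    - [[0,0,0],[-35,0,15],1]

```text
time: 22.95
eef_pos: [0.6139, -0.0278, 0.2099]
tcp_rot: [0.503, -0.498, 0.497, -0.501]
contact_force: [-0.3, -0.0, -4.9]
opening: 0.168
```

```bash
python3 - <<'E'
from h import *
st();s=ctrl.get_state(); c,p,d=cam("wrist","w16")
go([0.6203,-0.0311,.135],-89.5)
basemeas("w16",.080,(215,50,425,330),300,6000,s)
E
```

```text
t22.95 pos [ 0.6139 -0.0278  0.2099] yaw -89.53 yaxis [-0.002 -0.    -1.   ] F [-0.3 -0.  -4.9] op 0.168
turn [ 0.1  -0.07  0.02] shift [ 3.  75.3  6.4] q [-0.21  0.17  1.75 -0.    1.22  1.35] t 23.0
[396. 296.] mm [561.2 -83.2] [27.5 26.8] 0.4
[250. 296.] mm [560.4  20.3] [27.5 26.6] 0.6
[404. 124.] mm [679.4 -81.1] [26.  24.9] 0.7
[240. 124.] mm [678.5  21.2] [26.  26.1] 0.3
4 centre [619.86911011 -30.71622849]
in tool [[54.9, 130.0, -52.8], [-48.6, 130.0, -52.7], [53.8, 129.7, 65.4], [-48.5, 129.7, 65.4]] centre [  2.91 129.85   6.31]
```

View pics/w16.png

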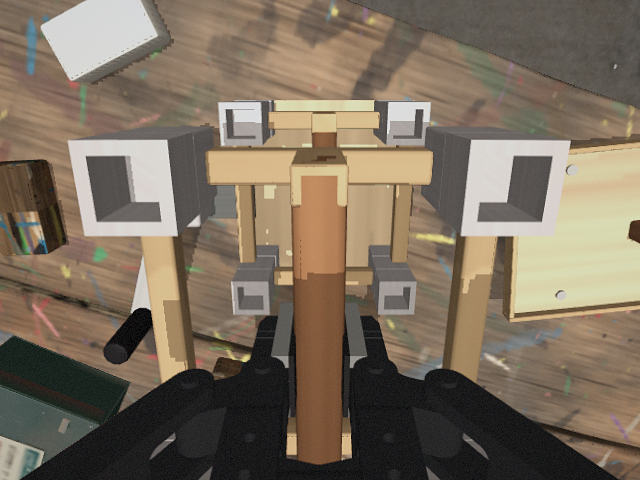

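Call:
step_arm:
  rows:
    - [[0,0,0],[1.5,10,3],1]
    - [[0,0,0],[3,25,6.4],1]
    - [[0,0,0],[3,42,6.4],1]
    - [[0,0,0],[3,58,6.4],1]
    - [[0,0,0],[3,70,6.4],1]
    - [[0,0,0],[3,75,6.4],1]
    - [[0,0,0],[3,75,6.4],1]
    - [[0,0,0],[3,75,6.4],1]

```text
time: 23.67
eef_pos: [0.6213, -0.0305, 0.1363]
tcp_rot: [-0.502, 0.498, -0.498, 0.502]
contact_force: [-0.4, -0.7, -4.4]
opening: 0.175
```

```bash
python3 - <<'E'
from h import *
st(); cam("wrist","w17");st()
go([0.6203,-0.0311,.0978],-89.5)
E
```

```text
t23.67 pos [ 0.6213 -0.0305  0.1363] yaw -89.54 yaxis [ 0. -0. -1.] F [-0.4 -0.7 -4.4] op 0.175
t23.72 pos [ 0.6218 -0.0305  0.1372] yaw -89.53 yaxis [ 0.002 -0.    -1.   ] F [ 0.1  0.5 -4.5] op 0.175
turn [-0.11 -0.03  0.03] shift [ 0.6 39.4 -1.6] q [-0.21  0.26  1.79 -0.    1.09  1.35] t 23.7
```

View pics/w17.png

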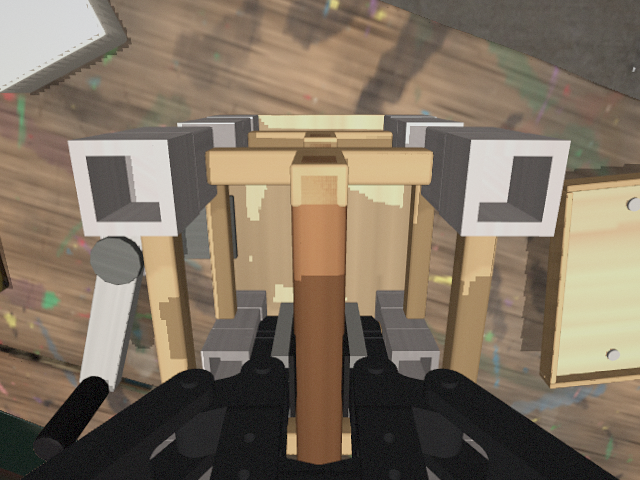

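Call:
step_arm:
  rows:
    - [[0,0,0],[0.3,5,-1],1]
    - [[0,0,0],[0.3,10,-1],1]
    - [[0,0,0],[0.3,15,-1],1]
    - [[0,0,0],[0.3,19,-1],1]
    - [[0,0,0],[0.3,23,-1],1]
    - [[0,0,0],[0.3,26,-1],1]
    - [[0,0,0],[0.3,26,-1],1]

```text
time: 24.3
eef_pos: [0.6195, -0.0302, 0.109]
tcp_rot: [0.502, -0.498, 0.497, -0.502]
contact_force: [-0.5, -0.7, -4.1]
opening: 0.173
```

Call:
step_arm:
  rows:
    - [[0,0,0],[0,3,0],1]
    - [[0,0,0],[0,6,0],1]
    - [[0,0,0],[0,8,0],1]
    - [[0,0,0],[0,10,0],1]
    - [[0,0,0],[0,12,0],1]
    - [[0,0,0],[0,13,0],1]
    - [[0,0,0],[0,13,0],1]

```text
time: 24.88
eef_pos: [0.6202, -0.0304, 0.0982]
tcp_rot: [0.502, -0.498, 0.498, -0.502]
contact_force: [-4.1, 0.2, 1.4]
opening: 0.173
```

```bash
python3 - <<'E'
from h import *
st();print(ctrl.get_state()["wrist_torque"])
E
```

```text
t24.88 pos [ 0.6202 -0.0304  0.0982] yaw -89.51 yaxis [-0. -0. -1.] F [-4.1  0.2  1.4] op 0.173
[0.01594112 0.5161322  0.01727392]
```

Exactly 50 mm above the first one; press slightly, then release.

Call:
step_arm:
  rows:
    - [[0,0,0],[0,1,-0.5],1]
    - [[0,0,0],[0,1.5,-0.7],1]
    - [[0,0,0],[0,1.5,-0.7],1]
    - [[0,0,0],[0,0,0],0.5]
    - [[0,0,0],[0,0,0],0.5]
    - [[0,0,0],[0,0,0],0.5]
    - [[0,0,0],[0,0,0],0.5]
    - [[0,0,0],[0,0,0],0.5]

```text
time: 25.55
eef_pos: [0.6202, -0.0304, 0.097]
tcp_rot: [-0.502, 0.498, -0.498, 0.502]
contact_force: [-0.5, -0.1, 0.2]
opening: 0.504
```

Call:
step_arm:
  rows:
    - [[0,0,0],[0,-15,0],0.5]
    - [[0,0,0],[0,-40,0],0.5]
    - [[0,0,0],[0,-75,0],0.5]
    - [[0,0,0],[0,-110,0],0]
    - [[0,0,0],[0,-145,0],0]
    - [[0,0,0],[0,-160,0],0]
    - [[0,0,0],[0,-160,0],0]

```text
time: 26.13
eef_pos: [0.6228, -0.0309, 0.2636]
tcp_rot: [-0.5, 0.495, -0.501, 0.504]
contact_force: [0.8, 0.3, 0.4]
opening: 1.0
```

```bash
cat >> h.py <<'E'
def posts(name,z0,roi=None):
    c,p,d=load(name);P=cloud(c,d);hsv=cv2.cvtColor(p,cv2.COLOR_RGB2HSV)
    o=rects(c,p,d,lambda h,sa,v,z:(sa<60)&(z>z0-.007)&(z<z0+.01),300,9000,z0,roi=roi)
    for X,Y,_,_ in o:
        m=(hsv[...,1]<60)&(abs(P[...,0]*1000-X)<14)&(abs(P[...,1]*1000-Y)<14)&(P[...,2]>z0-.01);print("z %.4f"%np.nanmedian(P[...,2][m]))
    print(np.mean([q[:2] for q in o],0))
E
python3 - <<'E'
from h import *
st();s=ctrl.get_state(); c,p,d=cam("wrist","w18"); cam("scene","s18"); cam("top","t18")
posts("w18",.130)
go([0.58,-0.280,.26],-86)
E
```

```text
t26.13 pos [ 0.6228 -0.0309  0.2636] yaw -89.51 yaxis [ 0.011 -0.002 -1.   ] F [0.8 0.3 0.4] op 1.000
[246. 306.] mm [560.8  21. ] [28.2 27. ] 0.5
[389. 307.] mm [562.  -82.3] [28.9 26.9] 0.3
[398. 140.] mm [679.9 -81.4] [25.7 27. ] 0.6
[236. 140.] mm [679.   21.7] [25.7 26.5] 0.3
z 0.1291
z 0.1292
z 0.1297
z 0.1297
[620.39341736 -30.27555418]
turn [ 0.13 -3.52 -0.03] shift [249.4  -4.5 -41.6] q [-0.21  0.15  1.69 -0.    1.3   1.35] t 26.3
```

View pics/w18.png

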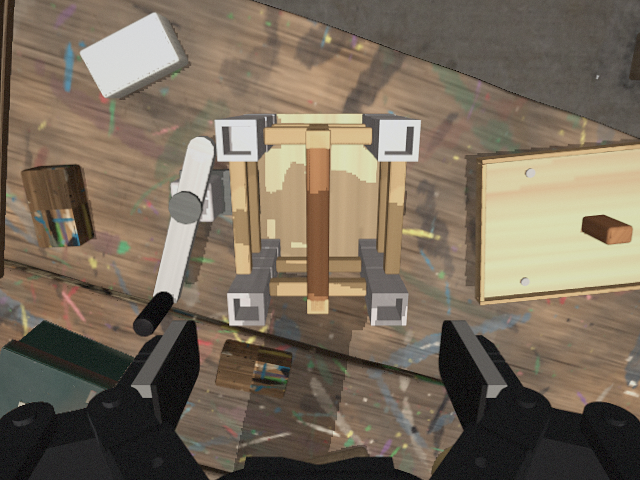

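View pics/s18.png

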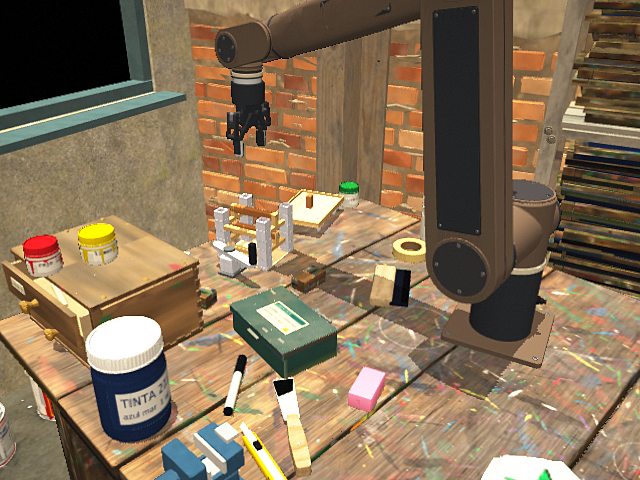

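```bash
python3 - <<'E'
from h import *
go([0.60,-0.265,.30],6)
c,p,d=load("w1");P=cloud(c,d);b=(P[...,2]>.03)&(P[...,2]<.05);b[:, :390]=0;b[:90]=0;b[260:]=0;b[:,615:]=0
k=cv2.findContours(b.astype(np.uint8),0,1)[0];k=max(k,key=cv2.contourArea);w=onplane(c,k.reshape(-1,2).astype(float),.046);print(cv2.minAreaRect((w[:,:2]*1000).astype(np.float32)))
q=P[230:,:][:, :];pot=load("t1")
E
```

```text
turn [1.300e-01 8.448e+01 7.000e-02] shift [234.6 -44.6 -21.5] q [-0.21  0.15  1.69 -0.    1.3   1.35] t 26.3
((601.1246948242188, -280.16070556640625), (139.66722106933594, 212.72679138183594), 6.468369007110596)
```

Call:
step_arm:
  rows:
    - [[0,-7,0],[24,-10,-2],0]
    - [[0,-14,0],[47,-20,-4],0]
    - [[0,-21,0],[71,-30,-6],0]
    - [[0,-28,0],[94,-40,-8],0]
    - [[0,-35,0],[118,-44,-11],0]
    - [[0,-42,0],[141,-44,-13],0]
    - [[0,-49,0],[165,-44,-15],0]
    - [[0,-56,0],[190,-44,-17],0]
    - [[0,-63,0],[213,-44,-20],0]
    - [[0,-70,0],[235,-44,-22],0]

```text
time: 27.12
eef_pos: [0.5989, -0.2664, 0.2974]
tcp_rot: [-0.696, 0.12, -0.116, 0.698]
contact_force: [0.1, -0.0, 0.0]
opening: 1.0
```

Call:
step_arm:
  rows:
    - [[0,-7,0],[0,0,0],0]
    - [[0,-14,0],[0,0,0],0]
    - [[0,-21,0],[0,0,0],0]
    - [[0,-25.5,0],[0,0,0],0]
    - [[0,-25.5,0],[0,0,0],0]
    - [[0,-25.5,0],[0,0,0],0]

```text
time: 27.62
eef_pos: [0.5995, -0.2652, 0.2984]
tcp_rot: [-0.705, -0.035, 0.037, 0.707]
contact_force: [-0.4, -0.1, -0.3]
opening: 0.998
```

```bash
python3 - <<'E'
from h import *
st();c,p,d=cam("wrist","w19");st()
E
```

```text
t27.62 pos [ 0.5995 -0.2652  0.2984] yaw 5.86 yaxis [-0.004  0.002 -1.   ] F [-0.4 -0.1 -0.3] op 0.998
t27.67 pos [ 0.5996 -0.2652  0.299 ] yaw 5.87 yaxis [-0.003  0.002 -1.   ] F [ 0.8 -0.2 -0.3] op 1.000
```

View pics/w19.png

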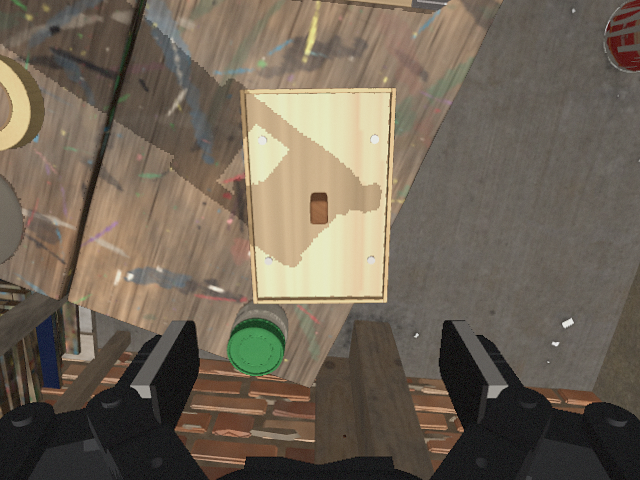

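```bash
python3 - <<'E'
from h import *
s=ctrl.get_state();c,p,d=load("w19");Rc=R.from_quat(s["tcp_rot"]).as_matrix()
P=cloud(c,d);b=(P[...,2]>.03)&(P[...,2]<.085);b[:80]=0;b[310:]=0;b[:,:225]=0;b[:,405:]=0
k=max(cv2.findContours(b.astype(np.uint8),0,1)[0],key=cv2.contourArea);w=onplane(c,k.reshape(-1,2).astype(float),.046);r=cv2.minAreaRect((w[:,:2]*1000).astype(np.float32));print(r)
print("tool",Rc.T@(np.array([r[0][0]/1000,r[0][1]/1000,.046])-s["eef_pos"])*1000)
g=(P[...,2]>.071)&(P[...,2]<.085);g[:150]=0;g[250:]=0;g[:,:290]=0;g[:,345:]=0
k=max(cv2.findContours(g.astype(np.uint8),0,1)[0],key=cv2.contourArea);w=onplane(c,k.reshape(-1,2).astype(float),.078);r=cv2.minAreaRect((w[:,:2]*1000).astype(np.float32));print(r, np.nanmedian(P[g][:,2]))
print("tool",Rc.T@(np.array([r[0][0]/1000,r[0][1]/1000,.078])-s["eef_pos"])*1000)
# screws
hsv=cv2.cvtColor(p,cv2.COLOR_RGB2HSV)
w=onplane(c,[[263,140],[375,140],[269,260],[371,260]],.038);print(w.mean(0),w[0]-w[1],w[0]-w[2])
print("board z",np.nanmedian(P[120:135,280:300,2]),np.nanmedian(P[270:290,290:350,2]))
go([0.601,-0.280,.042],6.3)
E
```

```text
((600.2071533203125, -281.1250305175781), (137.99533081054688, 209.001708984375), 6.4038987159729)
tool [ -0.40340964 252.95065384 -16.40961424]
((600.3660278320312, -280.7579345703125), (15.096173286437988, 21.873348236083984), 5.92357063293457) 0.07752315546559077
tool [ -0.29170323 220.95103927 -15.99465646]
[ 0.60133105 -0.28198666  0.038     ] [-0.10344429 -0.01068803  0.        ] [-0.01345445  0.11889408  0.        ]
board z 0.037872838441715795 0.0377115287005603
turn [-0.12 -0.43 -0.15] shift [  0.5 257.  -15.4] q [-0.57  0.2   1.55 -0.    1.39 -0.67] t 27.7
```

Call:
step_arm:
  rows:
    - [[0,-0.5,0],[-0.3,30,-16],0.5]
    - [[0,-0.5,0],[-0.3,70,-16],0.5]
    - [[0,-0.5,0],[-0.3,110,-16],0.5]
    - [[0,-0.5,0],[-0.3,150,-16],0.5]
    - [[0,-0.5,0],[-0.3,185,-16],0.5]
    - [[0,-0.5,0],[-0.3,215,-16],0.5]
    - [[0,-0.5,0],[-0.3,235,-16],0.5]
    - [[0,-0.5,0],[-0.3,248,-16],0.5]
    - [[0,-0.5,0],[-0.3,255,-16],0.5]
    - [[0,-0.5,0],[-0.3,255,-16],0.5]

```text
time: 28.5
eef_pos: [0.6007, -0.2809, 0.0444]
tcp_rot: [-0.705, -0.039, 0.041, 0.707]
contact_force: [0.2, 0.5, -0.1]
opening: 0.499
```

```bash
python3 - <<'E'
from h import *
st();c,p,d=cam("wrist","w20");st()
E
```

```text
t28.50 pos [ 0.6007 -0.2809  0.0444] yaw 6.45 yaxis [-0.002  0.002 -1.   ] F [ 0.2  0.5 -0.1] op 0.499
t28.55 pos [ 0.6017 -0.2816  0.0462] yaw 6.46 yaxis [-0.  0. -1.] F [ 0.5 -0.2 -0. ] op 0.503
```

View pics/w20.png

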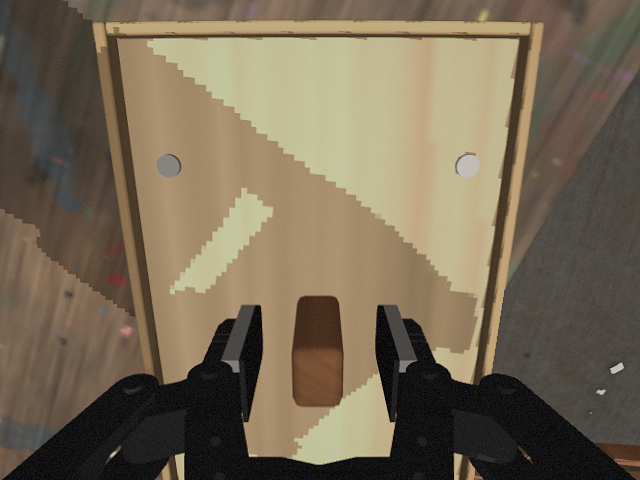

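Call:
step_arm:
  rows:
    - [[0,0,0],[0,0,0],1]
    - [[0,0,0],[0,0,0],1]
    - [[0,0,0],[0,0,0],1]
    - [[0,0,0],[0,0,0],1]
    - [[0,0,0],[0,0,0],1]
    - [[0,0,0],[0,0,0],1]
  newtons: 90

```text
time: 29.05
eef_pos: [0.6027, -0.2824, 0.0487]
tcp_rot: [0.707, 0.041, -0.039, -0.705]
contact_force: [-1.5, -0.3, 7.1]
opening: 0.173
```

Call:
step_arm:
  rows:
    - [[0,0,0],[0,-5,0],1]
    - [[0,0,0],[0,-15,0],1]
    - [[0,0,0],[0,-35,0],1]
    - [[0,0,0],[0,-65,0],1]
    - [[0,0,0],[0,-100,0],1]
    - [[0,0,0],[0,-135,0],1]
    - [[0,0,0],[0,-165,0],1]
    - [[0,0,0],[0,-190,0],1]
    - [[0,0,0],[0,-205,0],1]
    - [[0,0,0],[0,-210,0],1]

```text
time: 29.88
eef_pos: [0.6024, -0.2819, 0.2602]
tcp_rot: [0.707, 0.042, -0.038, -0.705]
contact_force: [-0.1, -0.3, -3.0]
opening: 0.167
```

```bash
python3 - <<'E'
from h import *
st();s=ctrl.get_state();c,p,d=cam("wrist","w21");cam("scene","s21");st()
Rc=R.from_quat(s["tcp_rot"]).as_matrix();P=cloud(c,d)
g=cv2.cvtColor(p,cv2.COLOR_RGB2GRAY)
go([0.6203,-0.0305,.255],-89.5)
E
```

```text
t29.88 pos [ 0.6024 -0.2819  0.2602] yaw 6.49 yaxis [ 0.005 -0.003 -1.   ] F [-0.1 -0.3 -3. ] op 0.167
t29.98 pos [ 0.6016 -0.2814  0.2568] yaw 6.49 yaxis [ 0.001 -0.001 -1.   ] F [-0.  -1.  -4.2] op 0.171
turn [ 8.000e-02 -8.401e+01  2.000e-02] shift [ 46.9   1.7 247.2] q [-0.59  0.24  1.58  0.    1.32 -0.7 ] t 30.0
```

View pics/w21.png

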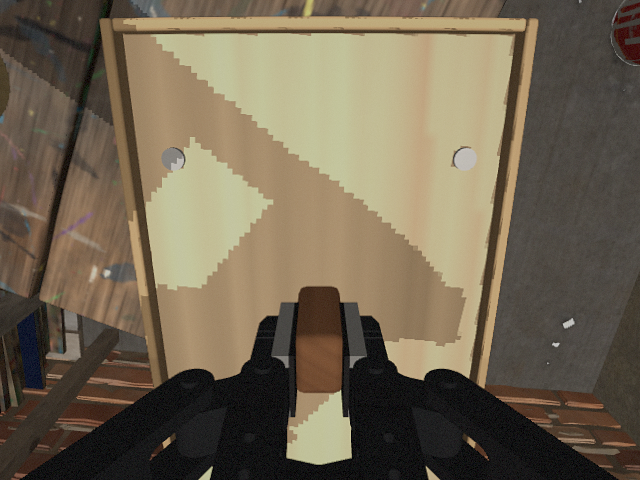

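View pics/s21.png

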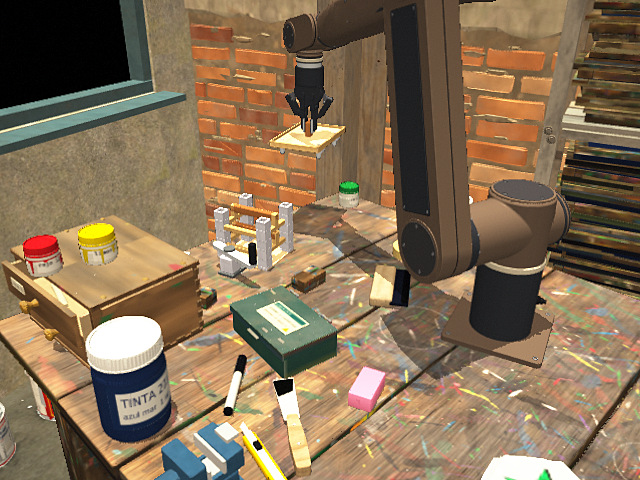

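```bash
python3 - <<'E'
from h import *
c,p,d=load("w21");s=ctrl.get_state();Rc=R.from_quat(s["tcp_rot"]).as_matrix();P=cloud(c,d)
w=onplane(c,[[173,159],[464.5,158.5]],.2575-.0107)
print(np.round((w-s["eef_pos"])@Rc*1000,1))
Q=(P-s["eef_pos"])@Rc*1000
print(Q[100,250],Q[100,400],Q[200,230],Q[300,400])
# lip edges
print(np.round((onplane(c,[[102,22],[537,22]],.2575-.0027)-s["eef_pos"])@Rc*1000,1))
E
```

```text
[[-52.1   9.9  59.9]
 [ 54.3  10.1  60. ]]
[-22.63568133   7.73696932  80.31842459] [29.09368005  8.44877503 80.34135358] [-31.63501414   6.9899662   45.21917446] [33.70670582  7.96322225  3.702033  ]
[[-67.6   1.9 104.4]
 [ 70.3   2.1 104.6]]
```

Call:
step_arm:
  rows:
    - [[0,3,0],[3,0,10],1]
    - [[0,8,0],[6,0,25],1]
    - [[0,14,0],[9,0,43],1]
    - [[0,20,0],[12,0,62],1]
    - [[0,26,0],[16,0,81],1]
    - [[0,32,0],[20,0,100],1]
    - [[0,38,0],[24,0,120],1]
    - [[0,44,0],[28,0,140],1]
    - [[0,50,0],[32,0,160],1]
    - [[0,56,0],[36,0,180],1]

```text
time: 30.82
eef_pos: [0.6155, -0.0971, 0.2526]
tcp_rot: [0.642, -0.3, 0.296, -0.641]
contact_force: [0.1, -0.1, -3.7]
opening: 0.173
```

```bash
python3 - <<'E'
from h import *
st();go([0.6203,-0.0305,.255],-89.5)
E
```

```text
t30.82 pos [ 0.6155 -0.0971  0.2526] yaw -49.82 yaxis [-0.005  0.002 -1.   ] F [ 0.1 -0.1 -3.7] op 0.173
turn [ 0.25 39.68 -0.21] shift [-47.8  -2.3  46.6] q [-0.32  0.16  1.69  0.    1.3   0.55] t 30.8
```

Call:
step_arm:
  rows:
    - [[0,6,0],[-10,0,9],1]
    - [[0,12,0],[-19,0,18],1]
    - [[0,18,0],[-28,0,27],1]
    - [[0,24,0],[-36,0,35],1]
    - [[0,30,0],[-43,0,42],1]
    - [[0,35,0],[-48,0,46],1]
    - [[0,39.7,0],[-48,0,46],1]
    - [[0,39.7,0],[-48,0,46],1]
    - [[0,39.7,0],[-48,0,46],1]
    - [[0,39.7,0],[-48,0,46],1]

```text
time: 31.65
eef_pos: [0.6201, -0.0322, 0.2544]
tcp_rot: [0.504, -0.497, 0.495, -0.503]
contact_force: [0.3, -0.1, -4.2]
opening: 0.171
```

```bash
python3 - <<'E'
from h import *
st();c,p,d=cam("wrist","w22");cam("scene","s22");st();go([0.6203,-0.0305,.195],-89.5)
E
```

```text
t31.65 pos [ 0.6201 -0.0322  0.2544] yaw -89.12 yaxis [-0.003  0.001 -1.   ] F [ 0.3 -0.1 -4.2] op 0.171
t31.75 pos [ 0.6205 -0.0324  0.2553] yaw -89.18 yaxis [-0.001  0.    -1.   ] F [ 0.2  0.5 -3.9] op 0.173
turn [ 0.07  0.32 -0.02] shift [-1.9 60.3 -0.1] q [-0.22  0.15  1.69  0.    1.3   1.34] t 31.8
```

View pics/w22.png

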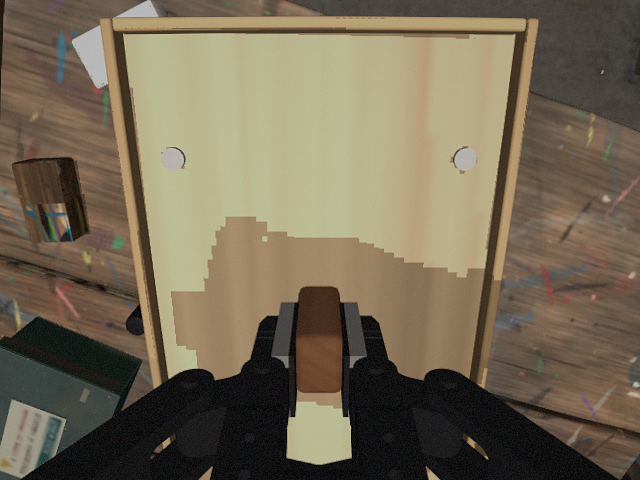

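Call:
step_arm:
  rows:
    - [[0,0.3,0],[-1.9,10,0],1]
    - [[0,0.3,0],[-1.9,25,0],1]
    - [[0,0.3,0],[-1.9,40,0],1]
    - [[0,0.3,0],[-1.9,52,0],1]
    - [[0,0.3,0],[-1.9,60,0],1]
    - [[0,0.3,0],[-1.9,60,0],1]
    - [[0,0.3,0],[-1.9,60,0],1]
    - [[0,0.3,0],[-1.9,60,0],1]

```text
time: 32.42
eef_pos: [0.6214, -0.0304, 0.1971]
tcp_rot: [-0.502, 0.497, -0.498, 0.502]
contact_force: [0.8, -0.5, -4.2]
opening: 0.17
```

```bash
python3 - <<'E'
from h import *
import numpy as np
l=[]
for n in ("scene","wrist","top","scene"):
    l.append(ctrl.get_state()["eef_pos"]);cam(n,"x_"+n)
print(np.round(l,4));st();go([0.6203,-0.0305,.170],-89.5)
p=cv2.imread("pics/x_scene.png");cv2.imwrite("pics/x_sc.png",cv2.resize(p[120:300,170:410],None,fx=3,fy=3,interpolation=cv2.INTER_CUBIC))
E
```

```text
[[ 0.6214 -0.0304  0.1971]
 [ 0.6215 -0.0304  0.1975]
 [ 0.6215 -0.0305  0.1976]
 [ 0.6214 -0.0304  0.1975]]
t32.62 pos [ 0.6213 -0.0304  0.1973] yaw -89.51 yaxis [ 0.002 -0.    -1.   ] F [-0.4  0.6 -3.7] op 0.170
turn [-0.11 -0.01  0.02] shift [ 0.1 27.3 -1. ] q [-0.21  0.2   1.74  0.    1.2   1.35] t 32.6
```

View pics/x_sc.png

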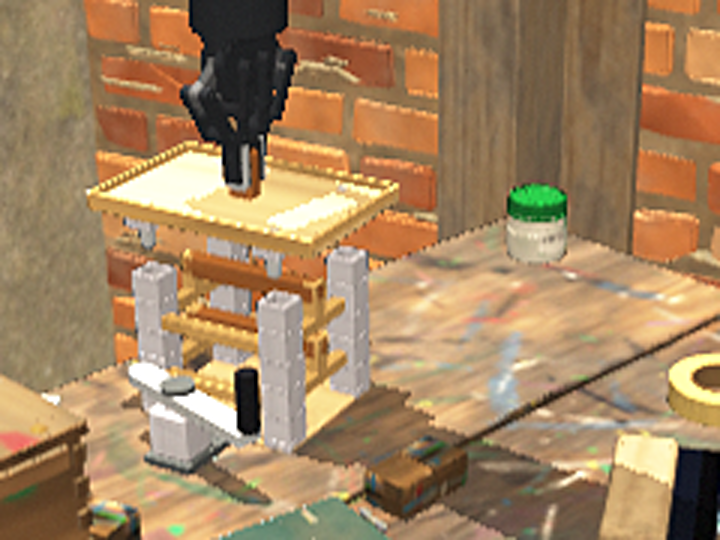

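Call:
step_arm:
  rows:
    - [[0,0,0],[0,4,-0.6],1]
    - [[0,0,0],[0,9,-0.6],1]
    - [[0,0,0],[0,14,-0.6],1]
    - [[0,0,0],[0,18,-0.6],1]
    - [[0,0,0],[0,22,-0.6],1]
    - [[0,0,0],[0,26,-0.6],1]
    - [[0,0,0],[0,26,-0.6],1]

```text
time: 33.2
eef_pos: [0.6194, -0.0302, 0.1686]
tcp_rot: [0.503, -0.499, 0.497, -0.502]
contact_force: [0.1, 0.8, -4.0]
opening: 0.17
```

```bash
python3 - <<'E'
from h import *
st();print(ctrl.get_state()["wrist_torque"])
E
```

```text
t33.20 pos [ 0.6194 -0.0302  0.1686] yaw -89.52 yaxis [-0.002  0.    -1.   ] F [ 0.1  0.8 -4. ] op 0.170
[ 0.09394116  0.04068857 -0.01907882]
```

Call:
step_arm:
  rows:
    - [[0,0,0],[0,3,0],1]
    - [[0,0,0],[0,6,0],1]
    - [[0,0,0],[0,8,0],1]
    - [[0,0,0],[0,10,0],1]
    - [[0,0,0],[0,11,0],1]
    - [[0,0,0],[0,12,0],1]
    - [[0,0,0],[0,12,0],1]

```text
time: 33.78
eef_pos: [0.6202, -0.0303, 0.159]
tcp_rot: [0.502, -0.498, 0.498, -0.502]
contact_force: [-2.8, -0.3, -0.2]
opening: 0.176
```

```bash
python3 - <<'E'
from h import *
st();print(ctrl.get_state()["wrist_torque"])
E
```

```text
t33.78 pos [ 0.6202 -0.0303  0.159 ] yaw -89.51 yaxis [-0. -0. -1.] F [-2.8 -0.3 -0.2] op 0.176
[ 0.11242639  0.52118063 -0.02049206]
```

Call:
step_arm:
  rows:
    - [[0,0,0],[0,1,-0.4],1]
    - [[0,0,0],[0,2,-0.6],1]
    - [[0,0,0],[0,2,-0.6],1]
    - [[0,0,0],[0,2,-0.6],1]

```text
time: 34.12
eef_pos: [0.6203, -0.0303, 0.1589]
tcp_rot: [-0.502, 0.497, -0.498, 0.503]
contact_force: [-4.7, 1.6, 7.7]
opening: 0.175
```

Call:
step_arm:
  rows:
    - [[0,0,0],[0,-1,0.4],0.5]
    - [[0,0,0],[0,-1,0.4],0.5]
    - [[0,0,0],[0,-1,0.4],0.5]
    - [[0,0,0],[0,-1,0.4],0.5]
    - [[0,0,0],[0,-1,0.4],0.5]
    - [[0,0,0],[0,-20,0],0.5]
    - [[0,0,0],[0,-50,0],0.5]
    - [[0,0,0],[0,-85,0],0.3]
    - [[0,0,0],[0,-120,0],0]
    - [[0,0,0],[0,-120,0],0]

```text
time: 34.95
eef_pos: [0.6232, -0.0311, 0.2859]
tcp_rot: [-0.499, 0.493, -0.503, 0.505]
contact_force: [0.4, 0.8, 1.8]
opening: 0.899
```

```bash
python3 - <<'E'
from h import *
st();s=ctrl.get_state();c,p,d=cam("wrist","w23");cam("scene","s23");cam("top","t23")
P=cloud(c,d)
for u,v in ((150,100),(320,80),(480,100),(220,250),(320,250),(420,250)): print(u,v,np.round(P[v,u],4))
b=(P[...,2]>.142)&(P[...,2]<.165)
k=max(cv2.findContours(b.astype(np.uint8),0,1)[0],key=cv2.contourArea);w=onplane(c,k.reshape(-1,2).astype(float),.156);r=cv2.minAreaRect((w[:,:2]*1000).astype(np.float32));print(r)
p=cv2.imread("pics/s23.png");cv2.imwrite("pics/s23c.png",cv2.resize(p[120:300,170:410],None,fx=3,fy=3,interpolation=cv2.INTER_CUBIC))
E
```

```text
t34.95 pos [ 0.6232 -0.0311  0.2859] yaw -89.51 yaxis [ 0.015 -0.003 -1.   ] F [0.4 0.8 1.8] op 0.899
150 100 [7.043e-01 1.314e-01 7.000e-04]
320 80 [ 0.7165 -0.0314  0.1489]
480 100 [ 7.071e-01 -1.876e-01 -4.000e-04]
220 250 [0.6069 0.0356 0.1566]
320 250 [ 0.6188 -0.0321  0.1889]
420 250 [ 0.5531 -0.1411  0.0006]
((621.6705322265625, -30.099533081054688), (208.61221313476562, 137.93466186523438), 0.43848133087158203)
```

View pics/w23.png

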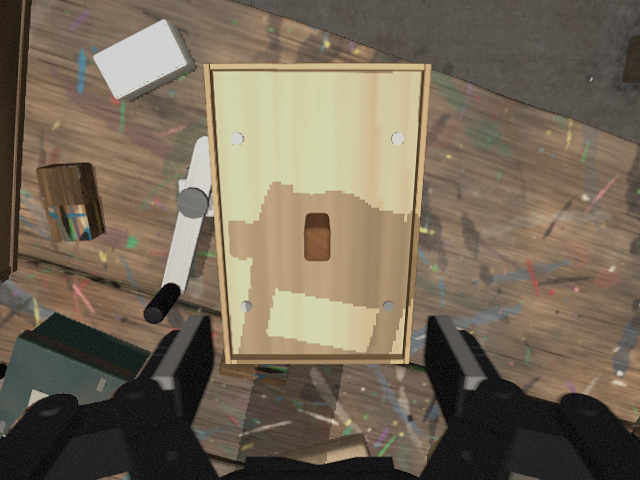

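View pics/s23c.png

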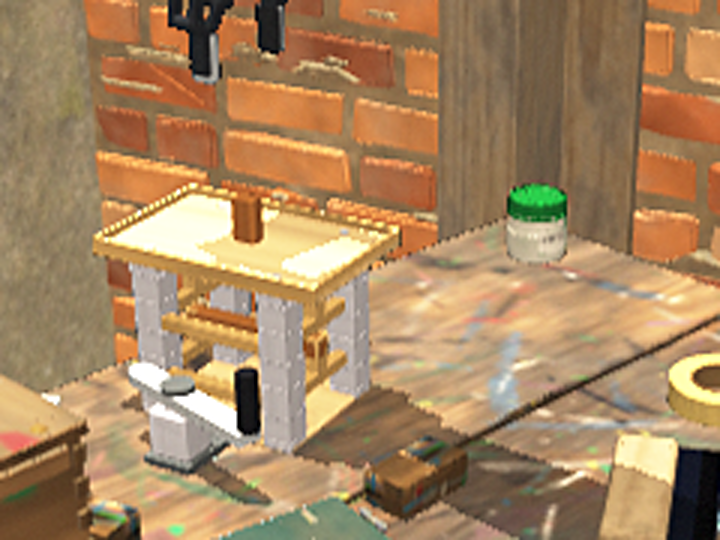

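```bash
python3 - <<'E'
from h import *
c,p,d=load("w23");c2,p2,d2=load("w18")
print(onplane(c,[[154,315]],.113),onplane(c2,[[146,325]],.113),onplane(c,[[191,203]],.066),tri([(c,(154,315)),(c2,(146,326))]))
go([0.531,0.107,.19],-89.5)
E
```

```text
[[0.53353904 0.10480426 0.113     ]] [[0.53529938 0.10317037 0.113     ]] [[0.61815022 0.07996874 0.066     ]] [0.51571145 0.1184048  0.08020554]
turn [-0.04 -0.02  0.01] shift [-138.1   86.1  -87.5] q [-0.21  0.14  1.67  0.    1.33  1.35] t 35.1
```

Call:
step_arm:
  rows:
    - [[0,0,0],[-25,0,-16],0.3]
    - [[0,0,0],[-50,0,-32],0.4]
    - [[0,0,0],[-75,0,-48],0.5]
    - [[0,0,0],[-100,10,-64],0.5]
    - [[0,0,0],[-125,30,-80],0.5]
    - [[0,0,0],[-137,55,-86],0.5]
    - [[0,0,0],[-137,80,-86],0.5]
    - [[0,0,0],[-137,95,-86],0.5]
    - [[0,0,0],[-137,100,-86],0.5]
    - [[0,0,0],[-137,100,-86],0.5]

```text
time: 35.93
eef_pos: [0.5301, 0.106, 0.1724]
tcp_rot: [0.504, -0.5, 0.496, -0.5]
contact_force: [0.0, 0.2, -0.2]
opening: 0.503
```

```bash
python3 - <<'E'
from h import *
st();c,p,d=cam("wrist","w24");st()
go([0.533,0.106,.075],-89.5)
E
```

```text
t35.93 pos [0.5301 0.106  0.1724] yaw -89.51 yaxis [-0.007 -0.    -1.   ] F [ 0.   0.2 -0.2] op 0.503
t35.98 pos [0.5315 0.1059 0.1745] yaw -89.53 yaxis [-0.003 -0.    -1.   ] F [ 0.2 -0.5  0.6] op 0.500
turn [ 0.2  -0.03 -0.  ] shift [-0.1 99.5  1.9] q [0.01 0.05 1.95 0.   1.14 1.57] t 36.0
```

View pics/w24.png

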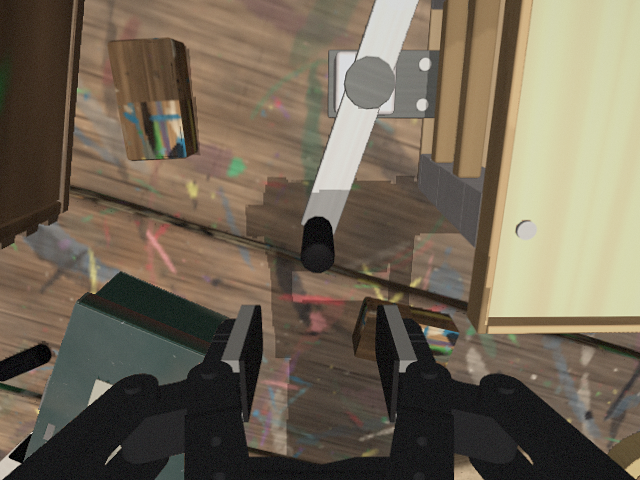

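Handle top at (318,258), centred. Descend and grip.

Call:
step_arm:
  rows:
    - [[0,0,0],[0,20,2],0.5]
    - [[0,0,0],[0,45,2],0.5]
    - [[0,0,0],[0,70,2],0.5]
    - [[0,0,0],[0,88,2],0.5]
    - [[0,0,0],[0,98,2],0.5]
    - [[0,0,0],[0,98,2],1]
    - [[0,0,0],[0,98,2],1]
    - [[0,0,0],[0,98,2],1]
    - [[0,0,0],[0,98,2],1]
    - [[0,0,0],[0,98,2],1]
  newtons: 30

```text
time: 36.82
eef_pos: [0.5351, 0.1067, 0.0792]
tcp_rot: [-0.501, 0.498, -0.498, 0.503]
contact_force: [0.9, 5.7, -2.8]
opening: 0.196
```

```bash
python3 - <<'E'
from h import *
st()
p0=ctrl.get_state()["eef_pos"][:2]*1000
pv=np.array([619.3,79.5]);print(np.hypot(*(p0-pv)))
for th in (1.25,1.1,.95,.8,.65,.5,.35,.2,.1,0,-.03):
    h=pv+90*np.array([-np.sin(th),np.cos(th)]);q=h-(pv+90*np.array([-np.sin(1.25),np.cos(1.25)]));print(th,"x_tool",round(-q[1],1),"z_tool",round(q[0],1))
E
```

```text
t36.82 pos [0.5351 0.1067 0.0792] yaw -89.53 yaxis [ 0.002  0.001 -1.   ] F [ 0.9  5.7 -2.8] op 0.196
88.46424044840121
1.25 x_tool -0.0 z_tool 0.0
1.1 x_tool -12.4 z_tool 5.2
0.95 x_tool -24.0 z_tool 12.2
0.8 x_tool -34.3 z_tool 20.8
0.65 x_tool -43.3 z_tool 30.9
0.5 x_tool -50.6 z_tool 42.3
0.35 x_tool -56.2 z_tool 54.5
0.2 x_tool -59.8 z_tool 67.5
0.1 x_tool -61.2 z_tool 76.4
0 x_tool -61.6 z_tool 85.4
-0.03 x_tool -61.6 z_tool 88.1
```

Call:
step_arm:
  rows:
    - [[0,0,0],[-8,0,3],1]
    - [[0,0,0],[-16,0,7],1]
    - [[0,0,0],[-24,0,12],1]
    - [[0,0,0],[-31,0,17.5],1]
    - [[0,0,0],[-37,0,23.5],1]
    - [[0,0,0],[-43,0,31],1]
    - [[0,0,0],[-48,0,38],1]
    - [[0,0,0],[-52,0,45],1]
    - [[0,0,0],[-55,0,52],1]
    - [[0,0,0],[-57.5,0,59],1]

```text
time: 37.65
eef_pos: [0.593, 0.1636, 0.079]
tcp_rot: [0.503, -0.498, 0.498, -0.501]
contact_force: [-3.5, -2.0, 1.4]
opening: 0.192
```

```bash
python3 - <<'E'
from h import *
st()
E
```

```text
t37.65 pos [0.593  0.1636 0.079 ] yaw -89.54 yaxis [-0.002 -0.002 -1.   ] F [-3.5 -2.   1.4] op 0.192
```

Call:
step_arm:
  rows:
    - [[0,0,0],[-2,0,7],1]
    - [[0,0,0],[-3,0,14],1]
    - [[0,0,0],[-4,0,20],1]
    - [[0,0,0],[-4,0,25],1]
    - [[0,0,0],[-4,0,29],1]
    - [[0,0,0],[-4,0,29],1]

```text
time: 38.15
eef_pos: [0.6233, 0.1691, 0.079]
tcp_rot: [-0.501, 0.498, -0.498, 0.503]
contact_force: [-2.1, 2.0, 5.1]
opening: 0.203
```

```bash
python3 - <<'E'
from h import *
st();cam("wrist","w25")
E
```

```text
t38.15 pos [0.6233 0.1691 0.079 ] yaw -89.56 yaxis [ 0.003  0.002 -1.   ] F [-2.1  2.   5.1] op 0.203
```

View pics/w25.png

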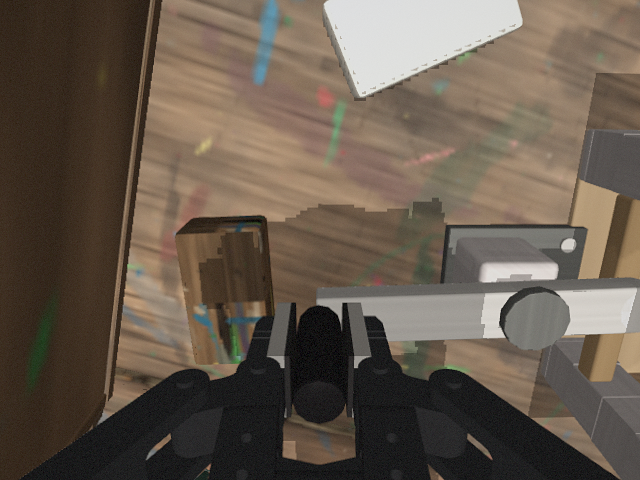

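Call:
step_arm:
  rows:
    - [[0,0,0],[0,0,2],1]
    - [[0,0,0],[0,0,4],1]
    - [[0,0,0],[0,0,5],1]
    - [[0,0,0],[0,0,5],1]

```text
time: 38.53
eef_pos: [0.6269, 0.1692, 0.079]
tcp_rot: [-0.502, 0.498, -0.497, 0.503]
contact_force: [-4.2, 3.0, 6.5]
opening: 0.199
```

```bash
python3 - <<'E'
from h import *
st();cam("wrist","w26")
E
```

```text
t38.53 pos [0.6269 0.1692 0.079 ] yaw -89.49 yaxis [ 0.     0.001 -1.   ] F [-4.2  3.   6.5] op 0.199
```

View pics/w26.png

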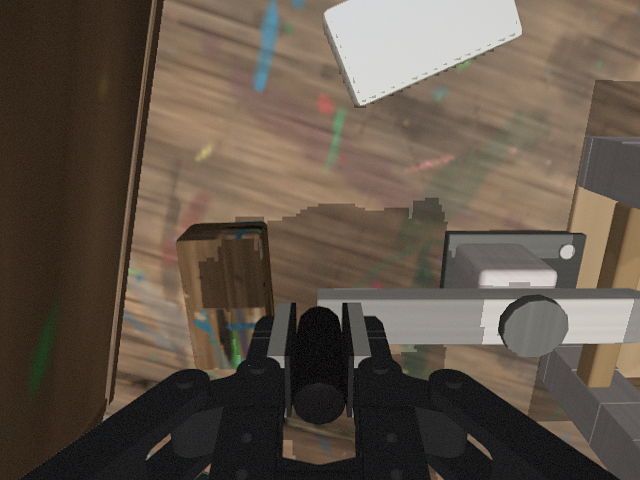

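Call:
step_arm:
  rows:
    - [[0,0,0],[0,0,2],1]
    - [[0,0,0],[0,0,4],1]
    - [[0,0,0],[0,0,4],1]
    - [[0,0,0],[0,0,4],1]

```text
time: 38.92
eef_pos: [0.6268, 0.1692, 0.0787]
tcp_rot: [0.505, -0.5, 0.495, -0.5]
contact_force: [-15.4, 2.1, 14.0]
opening: 0.197
```

```bash
python3 - <<'E'
from h import *
st();cam("wrist","w27")
E
```

```text
t38.92 pos [0.6268 0.1692 0.0787] yaw -89.44 yaxis [-0.011  0.    -1.   ] F [-15.4   2.1  14. ] op 0.197
```

View pics/w27.png

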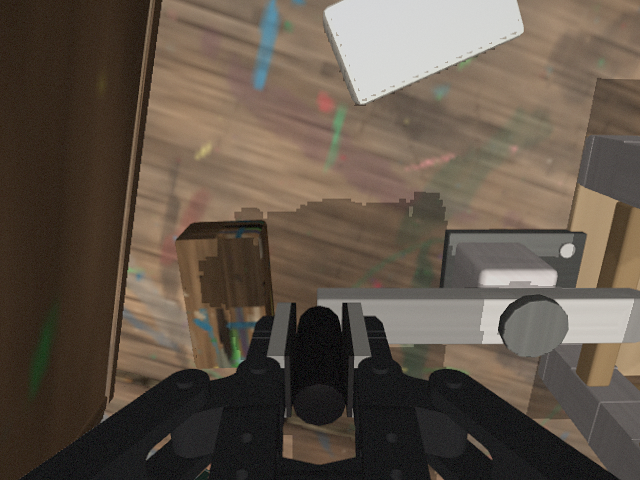

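Call:
step_arm:
  rows:
    - [[0,0,0],[0,0,-2],1]
    - [[0,0,0],[0,0,-2.5],0.5]
    - [[0,0,0],[0,0,-2.5],0.5]
    - [[0,0,0],[0,0,-2.5],0.5]
    - [[0,0,0],[0,0,-2.5],0.5]
    - [[0,0,0],[0,-20,-2.5],0.5]
    - [[0,0,0],[0,-50,-3],0.5]
    - [[0,0,0],[0,-85,-8],0]
    - [[0,0,0],[0,-115,-20],0]
    - [[0,0,0],[0,-120,-24],0]

```text
time: 39.8
eef_pos: [0.6097, 0.1683, 0.2053]
tcp_rot: [-0.499, 0.495, -0.5, 0.505]
contact_force: [1.0, 0.8, 0.7]
opening: 0.899
```

```bash
python3 - <<'E'
from h import *
st();s=ctrl.get_state();c,p,d=cam("wrist","w28");cam("top","t28")
rects(c,p,d,lambda h,sa,v,z:(z>.023)&(z<.036),1000,20000,.030)
E
```

```text
t39.80 pos [0.6097 0.1683 0.2053] yaw -89.50 yaxis [ 0.011  0.001 -1.   ] F [1.  0.8 0.7] op 0.899
[256. 211.] mm [607.5 216.2] [75. 42.] 2.8
[381.  28.] mm [737.5 127.5] [41.8 74.9] 23.6
```

View pics/w28.png

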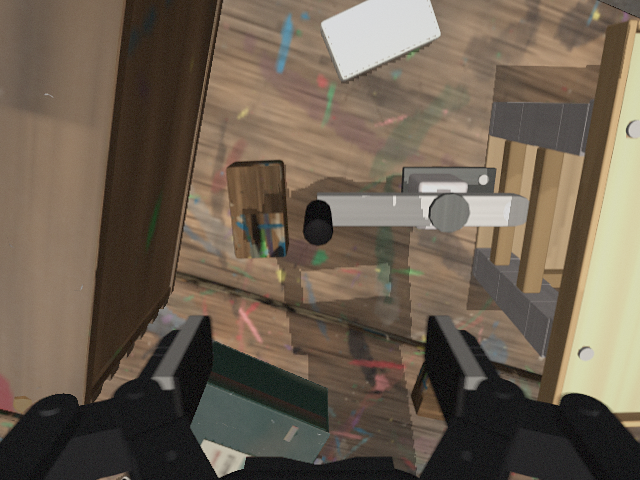

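```bash
cat >> h.py <<'E'
def got(pos,yawdeg,tilt):
    s=ctrl.get_state();Rc=R.from_quat(s["tcp_rot"]).as_matrix()
    Rt=Rdown(np.radians(yawdeg))@R.from_rotvec([np.radians(tilt),0,0]).as_matrix()
    print("turn",np.round(np.degrees(R.from_matrix(Rc.T@Rt).as_rotvec()),2),"shift",np.round(Rc.T@(np.asarray(pos)-s["eef_pos"])*1000,1))
E
python3 - <<'E'
from h import *
c,p,d=load("w28");P=cloud(c,d);m=(P[...,2]>.16)&(P[...,2]<.18);m[:,250:]=0
q=P[m];
for x in (.55,.6,.65): 
    k=abs(q[:,0]-x)<.01;print(x,"chest edge y",q[k][:,1].min() if k.any() else None)
for u,v in ((215,342),(330,400),(230,400)): print(np.round(P[v,u],3))
got([.588,.2155,.12],-87.2,25)
E
```

```text
0.55 chest edge y 0.2867160885517262
0.6 chest edge y 0.2744392722276606
0.65 chest edge y 0.26207233371864336
[0.476 0.264 0.004]
[ 0.408  0.155 -0.001]
[0.459 0.239 0.063]
turn [24.68 -2.26  0.49] shift [-47.5  80.7 -20.1]
```

Call:
step_arm:
  rows:
    - [[6,-0.6,0],[-12,10,-5],0.3]
    - [[12,-1.2,0],[-24,20,-10],0.3]
    - [[18,-1.8,0],[-36,35,-15],0.3]
    - [[24.7,-2.3,0.4],[-47.5,50,-20],0.3]
    - [[24.7,-2.3,0.4],[-47.5,65,-20],0.3]
    - [[24.7,-2.3,0.4],[-47.5,80,-20],0.3]
    - [[24.7,-2.3,0.4],[-47.5,80,-20],0.3]
    - [[24.7,-2.3,0.4],[-47.5,80,-20],0.3]

```text
time: 40.57
eef_pos: [0.5851, 0.215, 0.1152]
tcp_rot: [-0.393, 0.373, -0.58, 0.608]
contact_force: [0.5, 0.3, -0.1]
opening: 0.701
```

```bash
python3 - <<'E'
from h import *
st();c,p,d=cam("wrist","w29")
rects(c,p,d,lambda h,sa,v,z:(z>.023)&(z<.036),1000,20000,.030)
got([.588,.216,.008],-87.2,25)
E
```

```text
t40.57 pos [0.5851 0.215  0.1152] yaw -87.19 yaxis [ 0.413  0.018 -0.91 ] F [ 0.5  0.3 -0.1] op 0.701
[317. 272.] mm [606.6 216.8] [72.9 41.3] 3.1
[470.  69.] mm [736.  128.5] [43.1 76.4] 24.2
turn [0.39 0.05 0.11] shift [ -1.   99.9 -44. ]
```

View pics/w29.png

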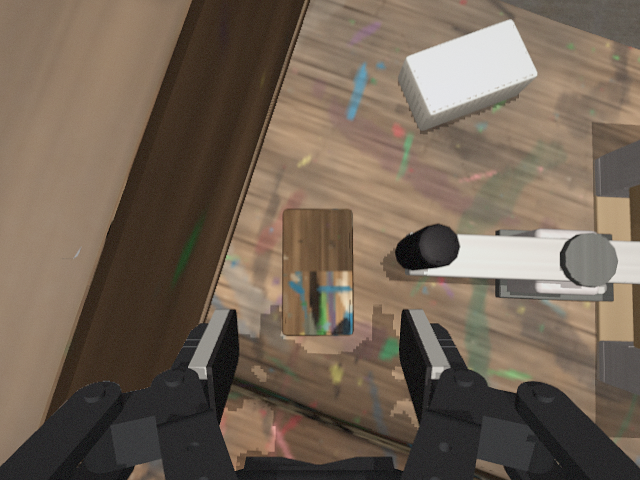

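Call:
step_arm:
  rows:
    - [[0,0,0],[-1,15,-6.6],0.3]
    - [[0,0,0],[-1.3,33,-14.5],0.3]
    - [[0,0,0],[-1.3,52,-23],0.3]
    - [[0,0,0],[-1.3,68,-30],0.3]
    - [[0,0,0],[-1.3,80,-35.2],0.3]
    - [[0,0,0],[-1.3,89,-39],0.3]
    - [[0,0,0],[-1.3,95,-42],0.3]
    - [[0,0,0],[-1.3,99.5,-44],0.3]
    - [[0,0,0],[-1.3,99.5,-44],0.3]

```text
time: 41.37
eef_pos: [0.588, 0.2165, 0.0088]
tcp_rot: [-0.391, 0.372, -0.581, 0.609]
contact_force: [-0.4, 0.4, -0.2]
opening: 0.703
```

```bash
python3 - <<'E'
from h import *
st();c,p,d=cam("wrist","w30");st()
E
```

```text
t41.37 pos [0.588  0.2165 0.0088] yaw -87.21 yaxis [ 0.417  0.019 -0.909] F [-0.4  0.4 -0.2] op 0.703
t41.42 pos [0.5883 0.2166 0.0095] yaw -87.20 yaxis [ 0.418  0.019 -0.908] F [0.4 0.2 0.5] op 0.697
```

View pics/w30.png

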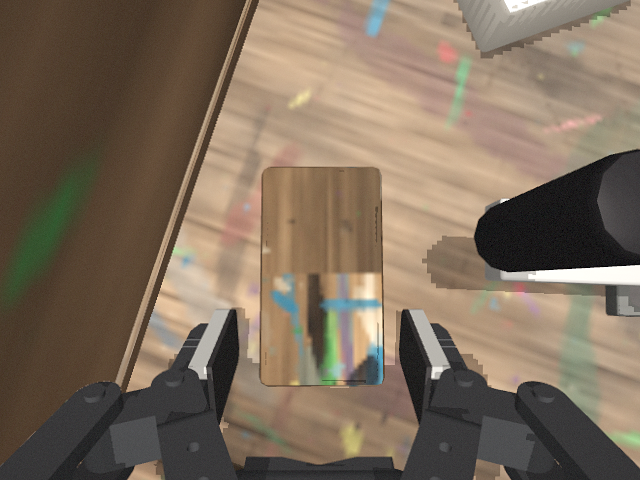

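Well placed. Close with moderate force, then lift slightly.

Call:
step_arm:
  rows:
    - [[0,0,0],[0,0,0],1]
    - [[0,0,0],[0,0,0],1]
    - [[0,0,0],[0,0,0],1]
    - [[0,0,0],[0,0,0],1]
    - [[0,0,0],[0,0,0],1]
  newtons: 40

```text
time: 41.83
eef_pos: [0.5889, 0.2169, 0.0106]
tcp_rot: [-0.39, 0.371, -0.581, 0.61]
contact_force: [-2.8, 0.2, 5.5]
opening: 0.481
```

Call:
step_arm:
  rows:
    - [[0,0,0],[0,-10,0],1]
    - [[0,0,0],[0,-25,0],1]
    - [[0,0,0],[0,-45,0],1]
    - [[0,0,0],[0,-65,0],1]
    - [[0,0,0],[0,-95,15],1]
    - [[0,0,0],[0,-125,35],1]
    - [[0,0,0],[0,-150,60],1]
    - [[0,0,0],[0,-170,80],1]
    - [[0,0,0],[0,-170,80],1]

```text
time: 42.58
eef_pos: [0.5944, 0.218, 0.2067]
tcp_rot: [-0.386, 0.368, -0.583, 0.613]
contact_force: [0.5, -0.1, 1.0]
opening: 0.483
```

```bash
python3 - <<'E'
from h import *
st();c,p,d=cam("wrist","w31");cam("scene","s31")
s=ctrl.get_state();P=cloud(c,d)
for u,v in ((290,190),(360,190),(290,260),(360,260),(320,330),(320,240)): print(np.round((P[v,u]-s["eef_pos"])*1000,1))
got([.548,-.03,.30],-89.5,25)
E
```

```text
t42.58 pos [0.5944 0.218  0.2067] yaw -87.19 yaxis [ 0.431  0.022 -0.902] F [ 0.5 -0.1  1. ] op 0.483
[51.1 13.3 28.4]
[ 52.3 -10.8  28.6]
[27.  11.9 28.1]
[ 28.3 -11.9  26.4]
[ 4.1  0.6 27.2]
[34.3  2.1 28.1]
turn [ 0.2   2.11 -0.9 ] shift [ 244.9 -114.3   -6.4]
```

View pics/w31.png

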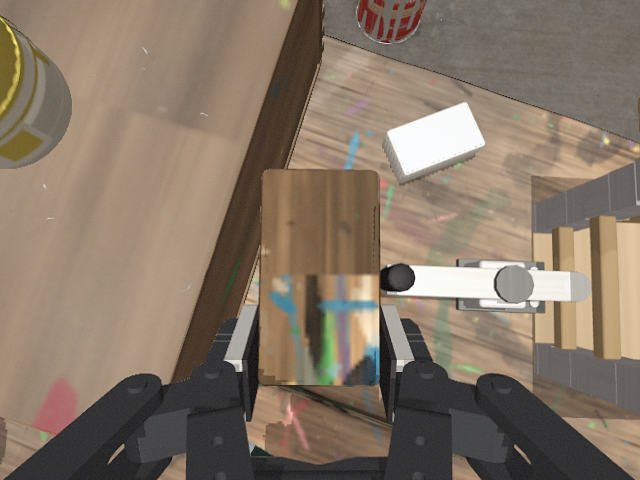

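```bash
python3 - <<'E'
from h import *
s=ctrl.get_state();st();c,p,d=cam("wrist","w32");st()
P=cloud(c,d)
for u,v in ((290,190),(360,190),(290,260),(360,260),(320,330),(320,240)): print(np.round((P[v,u]-s["eef_pos"])*1000,1))
got([.548,-.03,.30],-89.5,25)
E
```

```text
t42.68 pos [0.5898 0.217  0.1986] yaw -87.21 yaxis [ 0.419  0.019 -0.908] F [-1.3 -0.7 -0.6] op 0.481
t42.73 pos [0.5884 0.2168 0.196 ] yaw -87.20 yaxis [ 0.415  0.018 -0.91 ] F [-0.4 -0.6 -1.6] op 0.482
[47.1 12.5 18.6]
[ 47.9 -11.7  20. ]
[22.7 11.1 19.4]
[ 23.9 -12.8  18.3]
[-0.2 -0.2 19.2]
[30.1  1.3 19.1]
turn [ 0.44  2.14 -0.86] shift [ 244.8 -115.9   -4.6]
```

```bash
python3 - <<'E'
from h import *
st();got([.545,-.0305,.225],-89.5,25)
E
```

```text
t42.73 pos [0.5884 0.2168 0.196 ] yaw -87.20 yaxis [ 0.415  0.018 -0.91 ] F [-0.4 -0.6 -1.6] op 0.482
turn [ 0.44  2.14 -0.86] shift [245.  -48.9 -38.5]
```

Call:
step_arm:
  rows:
    - [[0,0,0],[10,-15,-5],1]
    - [[0,0.5,0],[35,-32,-9],1]
    - [[0,1,0],[65,-45,-13],1]
    - [[0,1.5,0],[98,-49,-18],1]
    - [[0.4,2.1,-0.9],[130,-49,-23],1]
    - [[0.4,2.1,-0.9],[162,-49,-28],1]
    - [[0.4,2.1,-0.9],[192,-49,-32],1]
    - [[0.4,2.1,-0.9],[220,-49,-36],1]
    - [[0.4,2.1,-0.9],[240,-49,-38.5],1]
    - [[0.4,2.1,-0.9],[245,-49,-38.5],1]

```text
time: 43.57
eef_pos: [0.5439, -0.0324, 0.2223]
tcp_rot: [-0.382, 0.38, -0.594, 0.597]
contact_force: [0.0, 0.4, -1.0]
opening: 0.484
```

Call:
step_arm:
  rows:
    - [[0,0,0],[0,0,0],1]
    - [[0,0,0],[0,0,0],1]
    - [[0,0,0],[0,0,0],1]

```text
time: 43.82
eef_pos: [0.5457, -0.0291, 0.2249]
tcp_rot: [-0.382, 0.378, -0.593, 0.599]
contact_force: [0.3, 0.6, -1.1]
opening: 0.484
```

```bash
python3 - <<'E'
from h import *
st();c,p,d=cam("wrist","w33");cam("scene","s33");s=ctrl.get_state();st()
P=cloud(c,d)
m=(abs(P[...,2]-(s["eef_pos"][2]+.019))<.006);m[:120]=0;m[400:]=0;m[:,:230]=0;m[:,410:]=0
k=max(cv2.findContours(m.astype(np.uint8),0,1)[0],key=cv2.contourArea);w=onplane(c,k.reshape(-1,2).astype(float),s["eef_pos"][2]+.0192);print("block",cv2.minAreaRect((w[:,:2]*1000).astype(np.float32)))
b=(P[...,2]>.142)&(P[...,2]<.152);print("board z",np.nanmedian(P[b][:,2]))
got([.545,-.0305,.1605],-89.5,25)
E
```

```text
t43.82 pos [ 0.5457 -0.0291  0.2249] yaw -89.41 yaxis [ 0.422  0.005 -0.906] F [ 0.3  0.6 -1.1] op 0.484
t43.92 pos [ 0.546  -0.0291  0.2256] yaw -89.38 yaxis [ 0.423  0.004 -0.906] F [ 0.4  0.7 -0.6] op 0.480
block ((561.7155151367188, -29.06940460205078), (77.32267761230469, 59.798519134521484), 0.6023112535476685)
board z 0.1479734661210593
turn [-0.06  0.11 -0.05] shift [  1.4  58.5 -28.5]
```

View pics/w33.png

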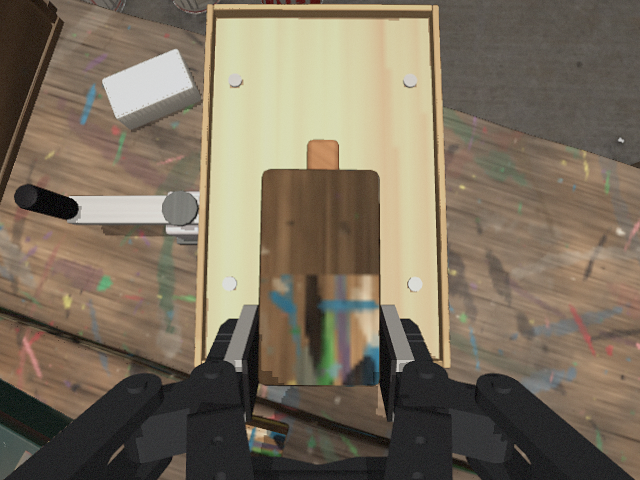

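Call:
step_arm:
  rows:
    - [[0,0,0],[0.5,10,-5],1]
    - [[0,0,0],[1,22,-10.7],1]
    - [[0,0,0],[1.4,34,-16.5],1]
    - [[0,0,0],[1.4,43,-21],1]
    - [[0,0,0],[1.4,50,-24.4],1]
    - [[0,0,0],[1.4,54,-26.3],1]
    - [[0,0,0],[1.4,57,-27.8],1]
    - [[0,0,0],[1.4,57,-27.8],1]

```text
time: 44.58
eef_pos: [0.545, -0.0316, 0.162]
tcp_rot: [-0.381, 0.378, -0.594, 0.599]
contact_force: [0.6, -0.0, -1.2]
opening: 0.479
```

```bash
python3 - <<'E'
from h import *
st();cam("scene","s34");cam("wrist","w34");st()
got([.545,-.0305,.1605],-89.5,25)
E
```

```text
t44.58 pos [ 0.545  -0.0316  0.162 ] yaw -89.47 yaxis [ 0.423  0.004 -0.906] F [ 0.6 -0.  -1.2] op 0.479
t44.68 pos [ 0.5456 -0.0319  0.1632] yaw -89.48 yaxis [ 0.425  0.003 -0.905] F [ 0.6 -0.9 -1.3] op 0.479
turn [-0.16  0.04  0.04] shift [-1.4  2.2 -1.7]
```

View pics/w34.png

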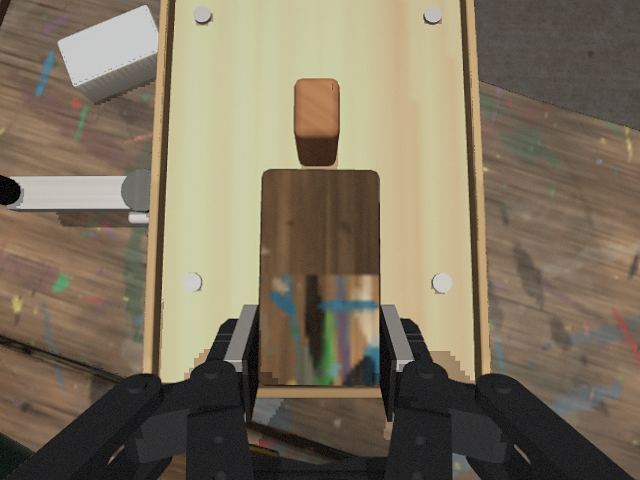

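Call:
step_arm:
  rows:
    - [[0,0,0],[0,1,2],1]
    - [[0,0,0],[0,2,1.4],1]
    - [[0,0,0],[0,3,0.8],1]
    - [[0,0,0],[0,3,0.8],1]

```text
time: 45.02
eef_pos: [0.5472, -0.0318, 0.1603]
tcp_rot: [-0.381, 0.378, -0.594, 0.599]
contact_force: [0.0, 0.4, -0.3]
opening: 0.48
```

```bash
python3 - <<'E'
from h import *
st()
E
```

```text
t45.02 pos [ 0.5472 -0.0318  0.1603] yaw -89.48 yaxis [ 0.424  0.003 -0.906] F [ 0.   0.4 -0.3] op 0.480
```

Call:
step_arm:
  rows:
    - [[0,0,0],[0,0.8,-0.4],1]
    - [[0,0,0],[0,0.8,-0.4],0.35]
    - [[0,0,0],[0,0.8,-0.4],0.35]
    - [[0,0,0],[0,0.8,-0.4],0.35]
    - [[0,0,0],[0,0.8,-0.4],0.35]
    - [[0,0,0],[0,-15,3],0.35]
    - [[0,0,0],[0,-45,10],0.35]
    - [[0,0,0],[0,-80,30],0]
    - [[-8,0,0],[0,-110,40],0]
    - [[-15,0,0],[0,-110,40],0]

```text
time: 45.85
eef_pos: [0.5388, -0.0328, 0.2865]
tcp_rot: [-0.451, 0.444, -0.546, 0.548]
contact_force: [0.8, 0.0, 2.0]
opening: 1.001
```

```bash
python3 - <<'E'
from h import *
st();c,p,d=cam("wrist","w35");cam("scene","s35");st()
got([.46,.03,.27],-13,0)
E
```

```text
t45.85 pos [ 0.5388 -0.0328  0.2865] yaw -89.56 yaxis [ 0.198 -0.004 -0.98 ] F [0.8 0.  2. ] op 1.001
t45.95 pos [ 0.54   -0.0324  0.2806] yaw -89.45 yaxis [ 0.194 -0.001 -0.981] F [-0.4 -0.5  0.1] op 1.003
turn [ -9.39 -76.18   7.59] shift [-63.2  -5.2 -79.9]
```

View pics/w35.png

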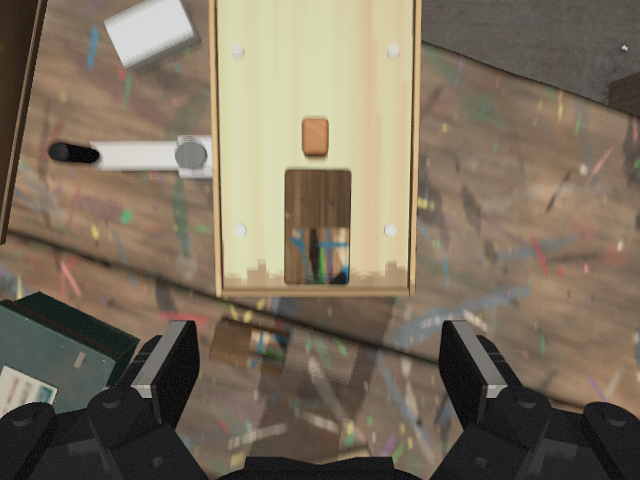

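View pics/s35.png

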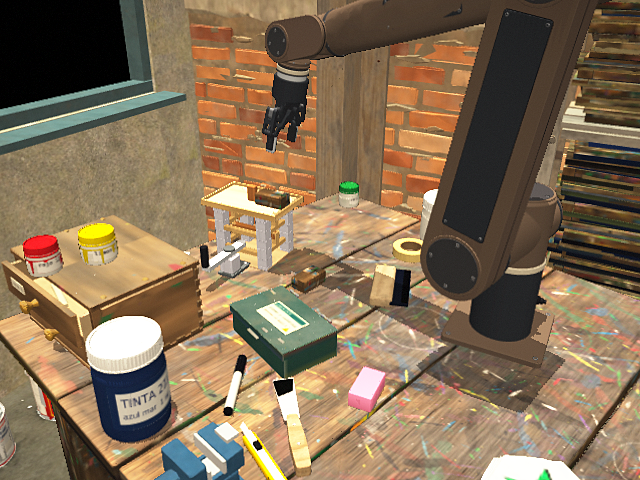

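Call:
step_arm:
  rows:
    - [[-5,0,0],[-10,-8,-15],0]
    - [[-11,0,0],[-20,-12,-32],0]
    - [[-11,-7,1],[-30,-12,-50],0]
    - [[-11,-14,1.5],[-40,-12,-66],0]
    - [[-11,-21,2],[-50,-10,-80],0]
    - [[-11,-28,3],[-60,-8,-86],0]
    - [[-10.5,-35,4],[-63,-8,-90],0]
    - [[-10.5,-42,4.5],[-63,-8,-90],0]
    - [[-10,-49,5],[-63,-8,-90],0]
    - [[-10,-56,6],[-63,-8,-90],0]

```text
time: 46.78
eef_pos: [0.4449, 0.0309, 0.2656]
tcp_rot: [-0.675, 0.203, -0.197, 0.681]
contact_force: [1.0, -0.4, -0.4]
opening: 0.997
```

```bash
python3 - <<'E'
from h import *
st()
got([.445,.02,.25],-13,0)
E
```

```text
t46.78 pos [0.4449 0.0309 0.2656] yaw -32.84 yaxis [-0.006  0.01  -1.   ] F [ 1.  -0.4 -0.4] op 0.997
turn [ -0.41 -19.85  -0.56] shift [ 6.2 15.4 -9.2]
```

Call:
step_arm:
  rows:
    - [[0,-7,0],[2,5,-5],0]
    - [[-0.4,-14,-0.5],[6,10,-9],0]
    - [[-0.4,-19.8,-0.5],[6,15,-9],0]
    - [[-0.4,-19.8,-0.5],[6,15,-9],0]
    - [[-0.4,-19.8,-0.5],[6,15,-9],0]

```text
time: 47.2
eef_pos: [0.4452, 0.0199, 0.2509]
tcp_rot: [-0.702, 0.084, -0.083, 0.702]
contact_force: [-0.2, -0.3, -1.2]
opening: 1.0
```

```bash
python3 - <<'E'
from h import *
st();s=ctrl.get_state();c,p,d=cam("wrist","w36");st()
o=rects(c,p,d,lambda h,sa,v,z:(z>.023)&(z<.036),1000,20000,.030)
for X,Y,_,_ in o[:4]: got([X/1000,Y/1000,.006],-13,0)
E
```

```text
t47.20 pos [0.4452 0.0199 0.2509] yaw -13.59 yaxis [-0.002  0.    -1.   ] F [-0.2 -0.3 -1.2] op 1.000
t47.25 pos [0.4456 0.0199 0.2516] yaw -13.58 yaxis [-0.001  0.    -1.   ] F [-0.6  0.5 -0.2] op 1.003
[147. 277.] mm [271.  -22.4] [ 45.8 143.2] 16.9
[294. 178.] mm [427.3  37.5] [74.8 41.4] 76.4
turn [ 0.01 -0.58 -0.05] shift [-159.6  245.7  -82. ]
turn [ 0.01 -0.58 -0.05] shift [-21.7 245.6  12.9]
```

View pics/w36.png

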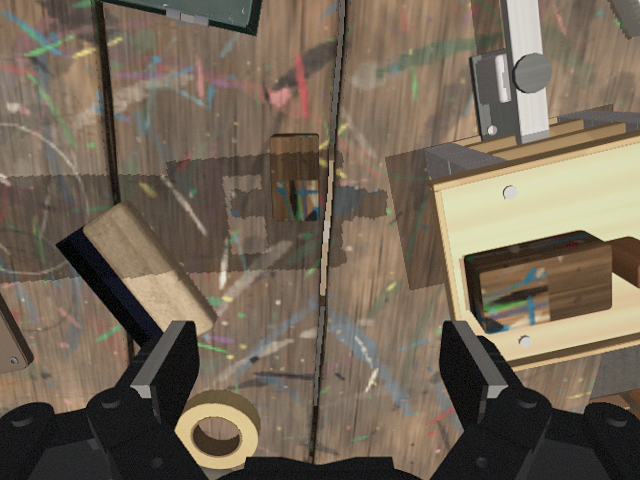

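Call:
step_arm:
  rows:
    - [[0,0,0],[-12,25,7],0.3]
    - [[0,0,0],[-21.5,60,13],0.3]
    - [[0,0,0],[-21.5,100,13],0.3]
    - [[0,0,0],[-21.5,140,13],0.3]
    - [[0,0,0],[-21.5,175,13],0.3]
    - [[0,0,0],[-21.5,205,13],0.3]
    - [[0,0,0],[-21.5,225,13],0.3]
    - [[0,0,0],[-21.5,238,13],0.3]
    - [[0,0,0],[-21.5,244,13],0.3]
    - [[0,0,0],[-21.5,244,13],0.3]

```text
time: 48.08
eef_pos: [0.4273, 0.0374, 0.0074]
tcp_rot: [0.702, -0.084, 0.082, -0.702]
contact_force: [-0.1, -0.2, 0.6]
opening: 0.704
```

```bash
python3 - <<'E'
from h import *
st();c,p,d=cam("wrist","w37");st();print(ctrl.get_state()["qpos"])
E
```

```text
t48.08 pos [0.4273 0.0374 0.0074] yaw -13.51 yaxis [-0.003 -0.    -1.   ] F [-0.1 -0.2  0.6] op 0.704
t48.13 pos [0.4284 0.0372 0.0085] yaw -13.49 yaxis [-0.001 -0.    -1.   ] F [0.4 0.8 0.7] op 0.701
[-1.49809709e-01  7.49098844e-02  2.29380654e+00 -7.99678529e-04
  7.73317741e-01  8.62535708e-02]
```

View pics/w37.png

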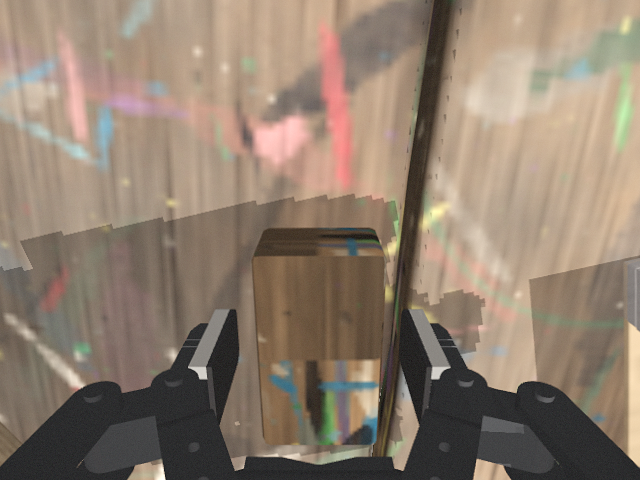

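Call:
step_arm:
  rows:
    - [[0,0,0],[0,0,0],1]
    - [[0,0,0],[0,0,0],1]
    - [[0,0,0],[0,0,0],1]
    - [[0,0,0],[0,0,0],1]
    - [[0,0,0],[0,0,0],1]
  newtons: 40

```text
time: 48.55
eef_pos: [0.43, 0.037, 0.0101]
tcp_rot: [0.702, -0.082, 0.084, -0.702]
contact_force: [0.8, -0.4, 5.7]
opening: 0.485
```

Call:
step_arm:
  rows:
    - [[0,0,0],[0,-8,0],1]
    - [[0,0,0],[0,-25,0],1]
    - [[0,0,0],[0,-50,0],1]
    - [[0,0,0],[0,-85,0],1]
    - [[0,0,0],[0,-120,0],1]
    - [[0,0,0],[0,-155,0],1]
    - [[0,0,0],[0,-190,0],1]
    - [[0,0,0],[0,-225,0],1]
    - [[0,0,0],[0,-255,0],1]
    - [[0,0,0],[0,-265,0],1]

```text
time: 49.38
eef_pos: [0.43, 0.0372, 0.2794]
tcp_rot: [0.703, -0.079, 0.086, -0.702]
contact_force: [0.2, 0.5, -0.4]
opening: 0.481
```

```bash
python3 - <<'E'
from h import *
st();got([.60,-.0305,.275],-89.5,0)
E
```

```text
t49.38 pos [0.43   0.0372 0.2794] yaw -13.44 yaxis [ 0.009 -0.002 -1.   ] F [ 0.2  0.5 -0.4] op 0.481
turn [-0.36 76.06  0.45] shift [181.    6.1 -26.3]
```

Call:
step_arm:
  rows:
    - [[0,6,0],[15,0,-2],1]
    - [[0,13,0],[33,0,-5],1]
    - [[0,20,0],[53,0,-8],1]
    - [[0,27,0],[73,0,-11],1]
    - [[0,34,0],[93,0,-14],1]
    - [[0,41,0],[113,0,-17],1]
    - [[0,48,0],[133,0,-19],1]
    - [[0,55,0],[152,0,-22],1]
    - [[0,62,0],[168,0,-24],1]
    - [[0,69,0],[181,0,-26],1]

```text
time: 50.22
eef_pos: [0.5986, -0.0303, 0.2716]
tcp_rot: [0.531, -0.468, 0.467, -0.53]
contact_force: [-0.2, -0.5, -0.9]
opening: 0.481
```

```bash
python3 - <<'E'
from h import *
st();got([.679,-.0305,.26],-89.5,0)
E
```

```text
t50.22 pos [ 0.5986 -0.0303  0.2716] yaw -82.81 yaxis [-0.003 -0.    -1.   ] F [-0.2 -0.5 -0.9] op 0.481
turn [ 0.18  6.69 -0.01] shift [10.2 11.4 79.8]
```

Call:
step_arm:
  rows:
    - [[0,4,0],[3,0,18],1]
    - [[0,6.7,0],[6,3,40],1]
    - [[0,6.7,0],[9,6,62],1]
    - [[0,6.7,0],[10,10,76],1]
    - [[0,6.7,0],[10,11,80],1]
    - [[0,6.7,0],[10,11,80],1]
    - [[0,6.7,0],[10,11,80],1]
    - [[0,6.7,0],[10,11,80],1]

```text
time: 50.88
eef_pos: [0.6782, -0.0293, 0.2625]
tcp_rot: [0.504, -0.496, 0.496, -0.503]
contact_force: [-1.0, 0.4, 0.3]
opening: 0.48
```

```bash
python3 - <<'E'
from h import *
s=ctrl.get_state();st();c,p,d=cam("wrist","w38");cam("scene","s38");st()
P=cloud(c,d);zt=s["eef_pos"][2]+.02
m=(abs(P[...,2]-zt)<.006);m[:120]=0;m[:,:240]=0;m[:,395:]=0
k=max(cv2.findContours(m.astype(np.uint8),0,1)[0],key=cv2.contourArea);w=onplane(c,k.reshape(-1,2).astype(float),np.nanmedian(P[m][:,2]));print("block",cv2.minAreaRect((w[:,:2]*1000).astype(np.float32)),np.nanmedian(P[m][:,2])-s["eef_pos"][2])
got([.679,-.0305,.162],-89.5,0)
E
```

```text
t50.88 pos [ 0.6782 -0.0293  0.2625] yaw -89.14 yaxis [-0.001 -0.001 -1.   ] F [-1.   0.4  0.3] op 0.480
t50.98 pos [ 0.6785 -0.0294  0.2631] yaw -89.15 yaxis [ 0.    -0.001 -1.   ] F [-0.8 -0.1 -0.4] op 0.476
block ((679.6595458984375, -28.51589012145996), (75.35916137695312, 50.97235870361328), 0.8095561265945435) 0.019513096940836583
turn [-0.02  0.35  0.04] shift [  1.1 101.1   0.5]
```

View pics/w38.png

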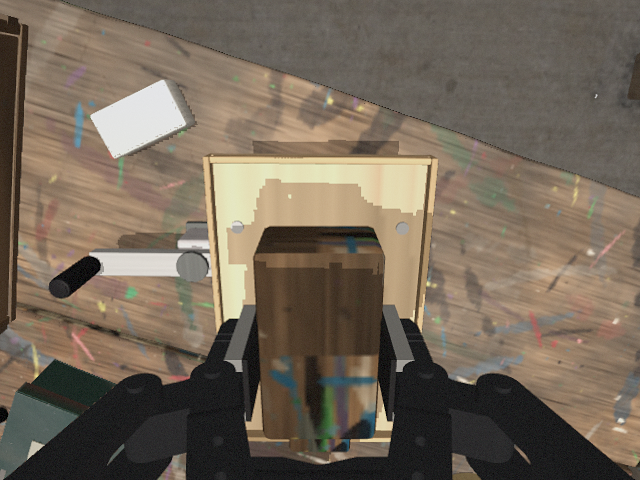

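Call:
step_arm:
  rows:
    - [[0,0.3,0],[1,15,0],1]
    - [[0,0.3,0],[1,35,0],1]
    - [[0,0.3,0],[1,55,0],1]
    - [[0,0.3,0],[1,72,0],1]
    - [[0,0.3,0],[1,85,0],1]
    - [[0,0.3,0],[1,93,0],1]
    - [[0,0.3,0],[1,98,0],1]
    - [[0,0.3,0],[1,101,0],1]
    - [[0,0.3,0],[1,102,0],1]
    - [[0,0.3,0],[1,102,0],1]

```text
time: 51.82
eef_pos: [0.6795, -0.0306, 0.1615]
tcp_rot: [-0.502, 0.497, -0.498, 0.502]
contact_force: [-0.6, 0.6, -0.8]
opening: 0.482
```

```bash
python3 - <<'E'
from h import *
st();cam("wrist","w39");st()
E
```

```text
t51.82 pos [ 0.6795 -0.0306  0.1615] yaw -89.44 yaxis [ 0.001 -0.001 -1.   ] F [-0.6  0.6 -0.8] op 0.482
t51.87 pos [ 0.6796 -0.0306  0.1617] yaw -89.44 yaxis [ 0.002 -0.001 -1.   ] F [-1.1 -1.2  0.1] op 0.482
```

Call:
step_arm:
  rows:
    - [[0,0,0],[0,1.5,0],1]
    - [[0,0,0],[0,3,0],1]
    - [[0,0,0],[0,3,0],1]
    - [[0,0,0],[0,3,0],1]

```text
time: 52.2
eef_pos: [0.6796, -0.0306, 0.1583]
tcp_rot: [-0.502, 0.497, -0.498, 0.503]
contact_force: [1.0, -0.2, -0.1]
opening: 0.482
```

Call:
step_arm:
  rows:
    - [[0,0,0],[0,0,0],0.35]
    - [[0,0,0],[0,0,0],0.35]
    - [[0,0,0],[0,0,0],0.35]
    - [[0,0,0],[0,0,0],0.35]
    - [[0,0,0],[0,-15,0],0.35]
    - [[0,0,0],[0,-40,0],0.35]
    - [[0,0,0],[0,-75,0],0.2]
    - [[0,0,0],[0,-110,0],0]
    - [[0,0,0],[0,-140,-15],0]
    - [[0,0,0],[0,-160,-35],0]

```text
time: 53.03
eef_pos: [0.6453, -0.031, 0.3233]
tcp_rot: [-0.501, 0.495, -0.5, 0.504]
contact_force: [-0.5, 0.3, 0.5]
opening: 1.001
```

Call:
step_arm:
  rows:
    - [[0,0,0],[0,-10,-20],0]
    - [[0,0,0],[0,-10,-25],0]
    - [[0,0,0],[0,-10,-25],0]
    - [[0,0,0],[0,-10,-25],0]

```text
time: 53.37
eef_pos: [0.619, -0.0309, 0.3272]
tcp_rot: [0.503, -0.498, 0.498, -0.502]
contact_force: [1.1, -0.2, -0.5]
opening: 1.002
```

```bash
python3 - <<'E'
from h import *
st();c,p,d=cam("wrist","w40");cam("scene","s40");cam("top","t40");st()
P=cloud(c,d)
rects(c,p,d,lambda h,sa,v,z:(z>.172)&(z<.184),1000,20000,.178)
b=(P[...,2]>.142)&(P[...,2]<.165)
k=max(cv2.findContours(b.astype(np.uint8),0,1)[0],key=cv2.contourArea);w=onplane(c,k.reshape(-1,2).astype(float),.156);print(cv2.minAreaRect((w[:,:2]*1000).astype(np.float32)))
for x,y in ((.70,.02),(.70,-.08),(.54,.02),(.54,-.08),(.56,-.03),(.535,-.03),(.59,-.03),(.65,-.03),(.70,-.03),(.66,-.015),(.66,-.045)):
    m=(abs(P[...,0]-x)<.006)&(abs(P[...,1]-y)<.006)&(P[...,2]>.13);print(x,y,np.round(np.nanmedian(P[m][:,2]),4))
p=cv2.imread("pics/s40.png");cv2.imwrite("pics/s40c.png",cv2.resize(p[150:290,170:330],None,fx=4,fy=4,interpolation=cv2.INTER_CUBIC))
E
```

```text
t53.37 pos [ 0.619  -0.0309  0.3272] yaw -89.46 yaxis [-0.    -0.001 -1.   ] F [ 1.1 -0.2 -0.5] op 1.002
t53.52 pos [ 0.6192 -0.0309  0.3258] yaw -89.44 yaxis [-0.003 -0.    -1.   ] F [-0.4 -0.4 -0.2] op 1.001
[320. 282.] mm [567.1 -32. ] [41.2 75.2] 89.4
[319. 128.] mm [678.9 -30.3] [74.2 41.7] 0.5
((621.6815185546875, -30.06195831298828), (208.6015625, 138.1092987060547), 0.3711453378200531)
0.7 0.02 0.1479
0.7 -0.08 0.1479
0.54 0.02 0.1477
0.54 -0.08 0.1478
0.56 -0.03 0.1777
0.535 -0.03 0.1777
0.59 -0.03 0.178
0.65 -0.03 0.178
0.7 -0.03 0.1779
0.66 -0.015 0.1779
0.66 -0.045 0.178
```

View pics/w40.png

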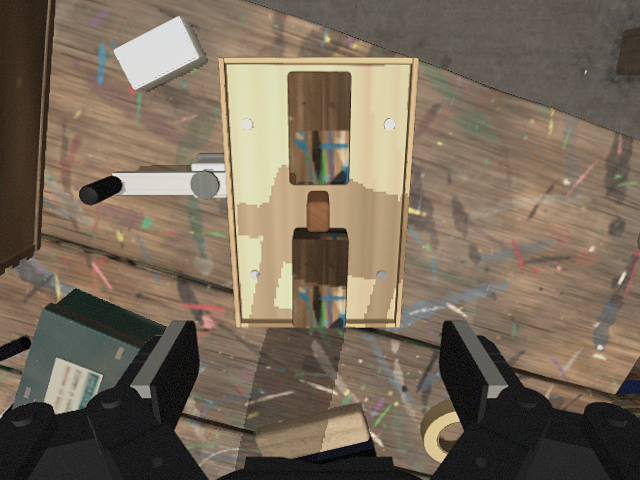

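View pics/s40c.png

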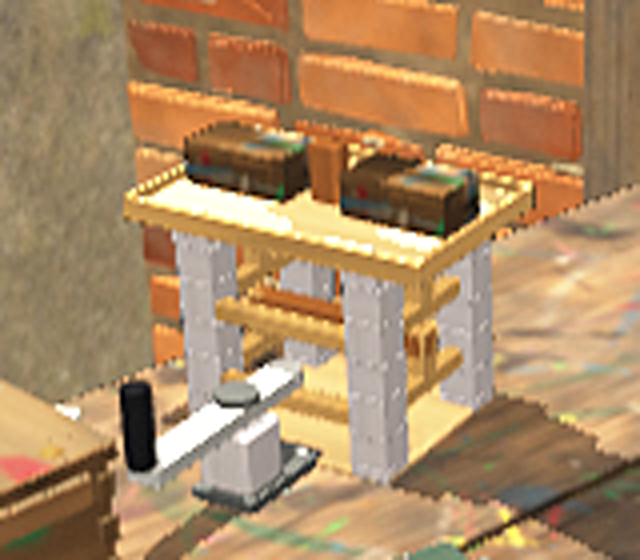

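```bash
python3 - <<'E'
from h import *
c,p,d=load("w40")
h=onplane(c,[[89,194]],.113)[0];v=onplane(c,[[205,185]],.066)[0];print(h,v,"angle rel base",np.arctan2(v[0]-h[0],h[1]-v[1])+np.radians(.4))
c,p,d=load("w28");h=onplane(c,[[319,233]],.113)[0];v=onplane(c,[[449,212]],.066)[0];print(h,v,np.arctan2(v[0]-h[0],h[1]-v[1])+np.radians(.4))
print(onplane(c,[[330,196],[480,196],[330,226],[480,227]],.062))
ctrl.sign_off();st()
E
```

```text
[0.61904923 0.1670051  0.113     ] [0.61777853 0.07835918 0.066     ] angle rel base -0.007352190437543776
[0.6170659  0.16838778 0.113     ] [0.61830238 0.07911809 0.066     ] 0.020831532004551543
[[0.62778227 0.16091348 0.062     ]
 [0.62886956 0.05749843 0.062     ]
 [0.60633232 0.16054384 0.062     ]
 [0.6066093  0.05470425 0.062     ]]
the job is handed in; nothing more can be done
the job is handed in; nothing more can be done
```

The drying rack is set up and I handed the job in at about 53 s of the 210 s allowed. The hand-in gave no verdict, so this rests on my own last checks.

**What I did**
- I swung the clamp lever open to its stop and moved the block in the base to a free spot on the table.
- Both frames were present. I plugged them onto the base one on the other, put the tray on top, and pushed the lever shut against its stop.
- I then placed both blocks on the tray, one on each side of its grip.

**Last checks**
- **Frames and tray:** the frame tops measured 79.5 and 129.5 mm over the table. The tray board reads 148 mm at four spots, so it is level. These match the fully seated heights to within about 1 mm.
- **Lever:** two views gave angles of -0.01 and +0.02 rad, which is shut within measuring error. Its nose is partly hidden under the tray in the last views.
- **Blocks:** both lie flat with their tops at 178 mm, inside the tray's lip. The block nearer the robot sits about 6 to 7 mm nearer the grip than the nominal y = -60 mm.
- **Ink pot:** I did not touch it.

**What did not go to plan**
- The block I had set aside was later found about 3 cm from where I put it, close to the shut lever's handle. I picked it up with the tool tilted so that nothing touched the handle.
- The camera and arm readings differed by 1 to 2 mm throughout. No foot jammed, and contact force during the fitting stayed under 10 N.

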